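Close the pin polisher's bowl with its screw lid and start it

ROBOT

A 6-joint arm with a two-finger parallel gripper is mounted at the origin on the work surface. World frame = base frame: x ahead of the robot, y to its left, z up, the work surface at z = 0. Lengths are in m, angles in degrees, forces in N, time in s.
With the tool pointing down it reaches from about 0.275 to 0.75 m from the base axis. Payload 10.2 kg.
Tool frame: the origin (TCP) lies between the finger pads; the fingertips stand 22 mm ahead of it and the grasp point (between the pads) lies 3 mm ahead of it (robot.nose_length is the z of the fingertips in the tool frame, in m); z points along the fingers, y is the line along which they close (so a half turn about z gives the same grasp; the last joint's range is limited). The gripper opens to 85 mm and grips with 20 to 120 N. Pads are 22 mm wide; open, the fingers measure 114 mm over their backs; the gripper's body (76 mm by 85 mm) begins 54 mm behind the grasp point. The pads swing forward as they close: fully open they stand 13 mm farther back than shut.
Start: joints at [56.814, 17.928, 85.812, -0, 76.261, -12.8], TCP at [0.183, 0.492, 0.229] pointing down, gripper open.
Joint ranges: [-168.41, 168.41], [-55.51, 124.54], [10.69, 146.95], [-70.63, 250.63], [1, 178], [-165.06, 165.06]. Speed limits (degrees/s): [136.94, 136.94, 172.46, 180, 180, 180].

INTERFACE

Orientations are given as [roll, pitch, yaw] about the fixed x, y, z axes, in that order (R = Rz(yaw) Ry(pitch) Rx(roll)).
In Python, from rig import robot gives the robot as it stands. The module is installed in compiled form; this text tells all that it offers.
- The arm moves only by the tool send_rows, never from a script. Its argument "commands" is a list of rows, each an object with "delta_pos": the shift along the tool's x, y, z scaled (see below), a list of three; "rot": the turn, a rotation vector about the tool's x, y, z scaled (see below), a list of three; "grip": the opening, from 0 (shut) to 1 (fully open). A call has exactly 10 rows; each row shifts and turns the commanded pose from where the row before left it, along the tool's axes as they then stand; what a row does not reach is not made up. The controller multiplies each number of a shift by 0.02 m and each number of a turn by 90 degrees. A row lasts 1/12 s, in which the tool goes at most 41.7 mm and 7.16 degrees, less where a joint would pass 70% of its speed; a pose out of reach is approached as far as the arm can. A call with a number of a shift or a turn outside -1 to 1 is refused whole. A call with a gripper value outside its range is refused whole. The fingers move at their own pace and stop on an object; the grip force is fixed at half the most. Time passes only in rows, so rows that do not move let the fingers close, or fill a call up. It gives the time, the measured TCP pose, the force, the opening and the grip force at its end, in the units of the state.
- robot.read_state(): the state, without advancing time (a new reading comes with each control period).
- robot.read_camera(name): name is "scene" or "top" or "wrist"; returns the picture (400x640x3 uint8, blue, green, red); there is no depth.
- robot.get_calibration(name): a dict with "fx", "fy", "cx", "cy" (pixels), "eye" and "attitude" of the camera in the world. Camera axes: x right, y down, z forward; pixel columns grow to the right and rows downward; lengths in m; the calibration is good to about 2 mm. A picture is of the moment at which its call begins: read the wrist's pose just before it. get_calibration takes no time and is no camera call; for the wrist camera it gives the pose at the moment of the call.
- robot.sign_off(): hands the job in; it is judged then, once.
The state is a dict: "time": time; "joint_pos": joint angles; "qd": joint speeds; "tau": joint torques, N m; "position": TCP position; "ee_rot": TCP orientation; "force": force on the tool from outside, world axes, zero at the start; "torque": the same for the moment, N m; "grip_width": finger opening in m; "grip_force": force on a finger pad.
Only numpy, scipy, OpenCV 4.12 (cv2) and the standard library are available. Lean on these libraries where they do the work, as an engineer would, in place of code of your own. Each camera call takes 0.05 s, during which the arm holds its last target. There are 200 camera calls.

TASK

Set the grey screw lid level on the mouth of the polisher's bowl and start its thread the careful way: turn it backward (anticlockwise) until you feel it drop off the thread starts, then forward (clockwise) until it is snug, fully home and level, without forcing it. Only when the lid is home, press the polisher's round start button fully down and let go. Do not knock or shift the silver goblet.

Things in the scene. Friction and masses are not known exactly. Their poses are not given: they have to be found in the camera images.
- polisher: Magnetic polisher, fixed: grey metal housing 160 x 270 mm, 85 mm high, long side along its y axis; white plastic bowl 114 mm in diameter on top. Origin on the bench under the bowl's axis; z up. The bowl's open neck is 80 mm in diameter, 24 mm long, its rim bevelled inward. The control panel is on the housing's top, on the -y side of the bowl.
- rim (a point): Centre of the bowl's mouth, on the bowl's axis in the plane of the rim, 172 mm above the bench; axes as the polisher's. Once the lid is home its bar is within about 10 degrees of parallel or square to this x axis.
- thread_start (a point): Blunt upper end (middle of the top edge) of one of the four white right-hand thread ridges round the neck, 4 mm below the rim, 1.40 rad anticlockwise of the polisher's x axis; the others start a quarter turn apart. Ridges are 3 mm thick, 90 mm over their crests, run clockwise and downward through 144 degrees, lead 30 mm a turn (4.8 mm per rad).
- lid: The loose grey screw lid, about 140 g, 101 mm in diameter, lying on the bench skirt down. Origin: centre of the skirt's lower edge; x along the bar, z up. Skirt 94 mm inside, 15.4 mm deep; top plate 5 mm thick. Four inner lugs 5 mm wide, 2.5 mm high, at the skirt's lower edge, in line with the bar and square to it, reach in to 83 mm diameter and ride on the thread.
- lid_bar (a point): Point to grip on the lid's bar: on the lid's axis, 36 mm above the skirt's lower edge. The bar is 66 mm long (x), 16 mm thick (y); it stands 30 mm above the lid's plate, whose upper face is 20.4 mm and the bar's top 50.4 mm above the skirt's edge.
- lid_lug (a point): Underside of the lug at the bar's +x end. Turned backward (anticlockwise from above), by at most a quarter turn, the lid rides up the ridges (1 mm in 12 degrees, up to 7 mm: let it rise), then drops 6 mm by its own weight if the bar is held loosely or pushed down lightly. That is when the lugs are 0.06 to 0.1 rad anticlockwise of the thread starts; if they drop unevenly, turn back a little more.
- lid_center (a point): Centre of the lid, on its axis 25 mm above the skirt's lower edge; x along the bar. Above the rim's plane it is: 14 to 21 mm when the lugs ride on the ridges' tops, highest just before the drop; about 14 to 15 mm after the drop; 9.6 mm when home, the plate on the rim. Home is about 1.4 rad forward of the drop; there it stiffens softly: 0.3 to 1 N m is snug.
- start_top (a point): Top of the start button on the panel: round, steel, 22 mm in diameter, in an aluminium collar 38 mm in diameter; 107 mm above the bench, pressed straight down 6 mm with 4 N, springs back. The wider aluminium knob beside it, 32 mm across with a dark bar on top, is the timer: leave it.
- start (a joint): Travel of the start button: 0 up, 0.006 m fully down.
- goblet_center (a point): Centre (half-way up) of a finished silver goblet standing loose on the bench, 120 mm high, 68 mm in diameter at the lip. Not to be moved.
Mind the look-alikes: they are no part of the job. What is meant by the lid is not blue, and is the smaller of those in its own colour.

How it is judged (in metres and radians):
On the way, in this order (a step that is already met when the one before it is completed fails the run):
1. the lid rests level on the bowl's thread and has been turned back to its highest point, the lugs at the thread starts (horizontal distance between lid_center and rim below 0.006 m and angle between lid_center's own z axis and vertical below 0.06 rad and z of lid_center in the frame of rim between 0.0206 and 0.0222 m and contact force between lid and polisher above 0.1 N), for 0.02 s.
2. the lid has dropped off the thread starts, level (horizontal distance between lid_center and rim below 0.006 m and angle between lid_center's own z axis and vertical below 0.05 rad and z of lid_center in the frame of rim between 0.0125 and 0.0156 m), for 0.04 s.
3. the lid is screwed home, level and snug (horizontal distance between lid_center and rim below 0.006 m and angle between lid_center's own z axis and vertical below 0.035 rad and z of lid_center in the frame of rim between 0.0075 and 0.0106 m and (angle between the x axis of lid_center and the x axis of rim, either way round below 0.26 rad or angle between the x axis of lid_center and the x axis of rim, either way round above 1.3108 rad)), for 0.2 s.
4. the start button is pressed fully down (value of joint start above 0.0048 m), for 0.05 s.
At the end, for the whole second after the job is handed in: The lid is on the bowl and at rest, screwed home: centred within 6 mm, level within 2 degrees, its centre 7.5 to 10.6 mm above the rim's plane, the bar within 15 degrees of parallel or square to the rim's x axis; the start button is up again (under 2 mm) (all of step 3 and linear speed of lid below 0.02 m/s and value of joint start below 0.002 m); the robot touches nothing.
It fails at once if the start button is pressed while the lid is not home (value of joint start above 0.004 m and not (horizontal distance between lid_center and rim below 0.006 m and z of lid_center in the frame of rim between 0.007 and 0.0115 m)).
It fails at once if the goblet is tipped or moved more than 30 mm (distance of goblet_center from where it was at the start of the episode above 0.03 m or angle between goblet_center's own z axis and vertical above 0.4 rad).
It also fails if it takes over 61 s, if anything falls off the work surface, if the arm or the gripper's body presses on something with over 40 N, if the wrist force passes 120 N, or if a joint passes its speed limit or range.

## Working session

There is one attempt and no reset: what is moved stays moved. The work goes in short steps, Python scripts to look and compute and a tool call to move; the robot and the scene stay as the last step left them, time stands still between calls to the robot, and variables do not carry over. Pictures are saved under pics/ and viewed, at most 10 in all, crops included, and the job is handed in when it is done.

Besides the shell and the picture viewer there is one more tool, called after "Emit:" by a JSON object that holds its "method" and its "body", one argument or row to a line. send_rows: Moves the arm, as the interface text tells. Shifts and turns lie within -1 to 1; 1 stands for 0.02 m of shift or 90 degrees of turn. Its arguments: {"type":"object","properties":{"commands":{"type":"array"}},"required":["commands"]}

```bash
mkdir -p pics; python3 - <<'E'
from rig import robot
import cv2,numpy as np
s=robot.read_state();print(s)
for n in("scene","top"):
    im=robot.read_camera(n);cv2.imwrite(f"pics/{n}0.png",im);print(n,robot.get_calibration(n))
E
```

```text
{'time': 0.0, 'joint_pos': array([ 5.68151543e+01,  1.79607850e+01,  8.58546846e+01, -1.02916137e-03,
        7.62609261e+01, -1.28001853e+01]), 'qd': array([-0.0214387 , -0.06662613, -0.08556926,  0.02092196,  0.0255083 ,
       -0.04953197]), 'tau': array([ 2.44997726e-03, -4.12266684e+01, -2.59738129e+01, -2.54805235e-05,
        4.21038712e-03, -1.25980881e-05]), 'position': array([0.18273812, 0.49188762, 0.22831867]), 'ee_rot': array([-1.79925281e+02, -1.59510314e-02,  1.59615574e+02]), 'force': array([-0.21652062,  0.15532837,  0.31570271]), 'torque': array([-0.03178524, -0.0056718 , -0.0086039 ]), 'grip_force': 0.0, 'grip_width': 0.08533206245429639}
scene {'fx': 414.5177352720536, 'fy': 414.5177352720536, 'cx': 313.4258432534439, 'cy': 199.07711718903045, 'eye': array([1.28942557, 0.2442868 , 0.6576707 ]), 'attitude': array([-121.6569729 ,   -1.00614028,  114.24303984])}
top {'fx': 437.0708099013673, 'fy': 437.0708099013673, 'cx': 319.1106738324532, 'cy': 198.96450057852184, 'eye': array([ 0.38773611, -0.11919529,  1.34338761]), 'attitude': array([-175.14802911,    0.33937191,  -91.18490803])}
```

View pics/top0.png

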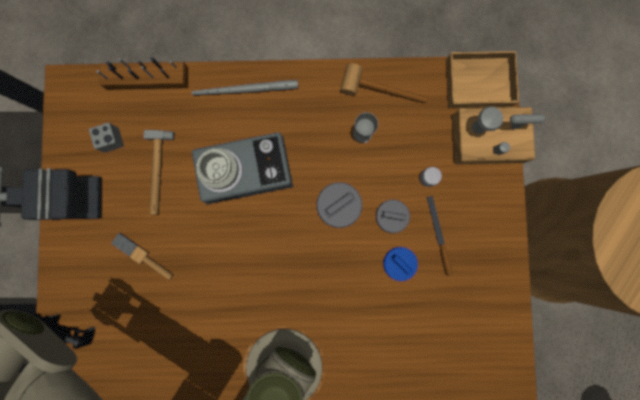

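View pics/scene0.png

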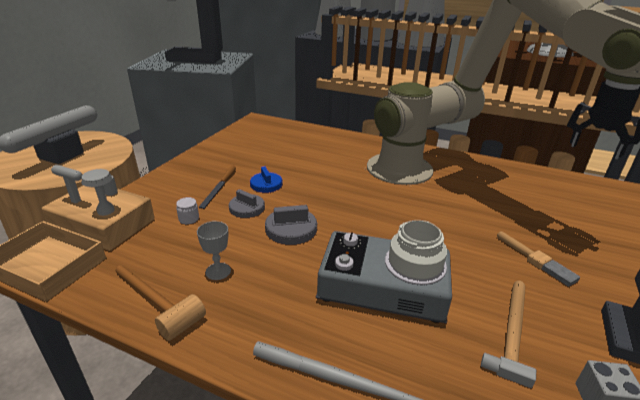

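Top view: the small grey lid is at about (393,216), the large grey decoy at (340,205) and the blue one at (401,264). The bowl is at (218,168), the panel knobs at (266,146) and (271,172), and the goblet at (365,127). Next I'll measure these roughly.

```bash
cat > h.py <<'E'
from rig import robot
import cv2,numpy as np
from scipy.spatial.transform import Rotation as R
def cal(n):
    c=robot.get_calibration(n);return c,R.from_euler('xyz',c['attitude'],degrees=True)
def ray(cr,uv,z):
    c,r=cr;uv=np.atleast_2d(uv).astype(float)
    d=r.apply(np.c_[(uv[:,0]-c['cx'])/c['fx'],(uv[:,1]-c['cy'])/c['fy'],np.ones(len(uv))])
    return c['eye']+d*((z-c['eye'][2])/d[:,2])[:,None]
def proj(cr,p):
    c,r=cr;q=r.inv().apply(np.atleast_2d(p)-c['eye']);return np.c_[c['cx']+c['fx']*q[:,0]/q[:,2],c['cy']+c['fy']*q[:,1]/q[:,2]]
def go(target,yaw=None):
    "total shift in tool units (of 20mm), and turn about tool z in units of 90deg"
    s=robot.read_state();t=R.from_euler('xyz',s['ee_rot'],degrees=True)
    print('pos',s['position'].round(4),'rpy',s['ee_rot'].round(2),'t',round(s['time'],2),'units',(t.inv().apply(np.array(target)-s['position'])/.02).round(2))
    if yaw is not None: print('rotvec units', ((t.inv()*R.from_euler('xyz',[180,0,yaw],degrees=True)).as_rotvec(degrees=True)/90).round(3))
E
python3 - <<'E'
from h import *
c=cal('top')
for n,uv,z in [('lid',(393,216),.02),('bowl',(218,168),.172),('k1',(266,146),.107),('k2',(271,172),.1),('gob',(365,127),.12)]: print(n,ray(c,uv,z).round(3))
go([.40,.17,.3],90)
im=cv2.imread('pics/top0.png')
a=cv2.resize(im[125:215,185:300],None,fx=5,fy=5,interpolation=2);b=cv2.resize(im[180:260,350:430],None,fx=4,fy=4,interpolation=2)
cv=np.zeros((450,800,3),np.uint8);cv[:,:480]=a[:450,:480];cv[:320,480:]=b
cv2.imwrite('pics/crop.png',cv)
print(R.from_euler('xyz',robot.read_state()['ee_rot'],degrees=True).as_matrix().round(2)); w=cal('wrist');print(w[0],w[1].as_matrix().round(2))
E
```

```text
lid [[ 0.444 -0.336  0.02 ]]
bowl [[0.577 0.158 0.172]]
k1 [[0.649 0.035 0.107]]
k2 [[0.574 0.023 0.1  ]]
gob [[ 0.695 -0.249  0.12 ]]
pos [0.1828 0.4919 0.2284] rpy [-1.7993e+02 -1.0000e-02  1.5961e+02] t 0.1 units [-15.79 -11.31  -3.57]
rotvec units [-0.001  0.     0.773]
[[-0.94  0.35 -0.  ]
 [ 0.35  0.94 -0.  ]
 [ 0.   -0.   -1.  ]]
{'fx': 275.3929272321777, 'fy': 275.3929272321777, 'cx': 314.96600228213686, 'cy': 200.52447167538372, 'eye': array([0.10798326, 0.5195422 , 0.37262913]), 'attitude': array([1.61966135e+02, 1.98415982e-02, 6.95495176e+01])} [[ 0.35  0.89  0.29]
 [ 0.94 -0.33 -0.11]
 [-0.    0.31 -0.95]]
```

Emit:
{"method": "send_rows", "body": {
  "commands": [
    {"delta_pos":[-0.77,-0.36,-0.4],"rot":[0,0,0],"grip":1},
    {"delta_pos":[-0.77,-0.36,-0.4],"rot":[0,0,0],"grip":1},
    {"delta_pos":[-0.77,-0.36,-0.4],"rot":[0,0,0],"grip":1},
    {"delta_pos":[-0.77,-0.36,-0.4],"rot":[0,0,0],"grip":1},
    {"delta_pos":[-0.77,-0.36,-0.4],"rot":[0,0,0],"grip":1},
    {"delta_pos":[-0.77,-0.36,-0.4],"rot":[0,0,0],"grip":1},
    {"delta_pos":[-0.77,-0.36,-0.4],"rot":[0,0,0],"grip":1},
    {"delta_pos":[-0.77,-0.36,-0.4],"rot":[0,0,0],"grip":1},
    {"delta_pos":[-0.77,-0.36,-0.4],"rot":[0,0,0],"grip":1},
    {"delta_pos":[-0.77,-0.36,-0.4],"rot":[0,0,0],"grip":1}
  ]
}}

```text
time: 0.93
position: [0.3026, 0.3703, 0.309]
ee_rot: [-180.0, -0.0, 159.6]
force: [-0.3, -0.1, 0.9]
grip_width: 0.0853
grip_force: 0.0
```

Emit:
{"method": "send_rows", "body": {
  "commands": [
    {"delta_pos":[-0.77,-0.36,-0.1],"rot":[0,0,0],"grip":1},
    {"delta_pos":[-0.77,-0.36,-0.1],"rot":[0,0,0],"grip":1},
    {"delta_pos":[-0.77,-0.36,-0.1],"rot":[0,0,0],"grip":1},
    {"delta_pos":[-0.77,-0.36,-0.1],"rot":[0,0,0],"grip":1},
    {"delta_pos":[-0.77,-0.36,-0.1],"rot":[0,0,0],"grip":1},
    {"delta_pos":[-0.77,-0.36,-0.1],"rot":[0,0,0],"grip":1},
    {"delta_pos":[-0.77,-0.36,-0.1],"rot":[0,0,0],"grip":1},
    {"delta_pos":[-0.77,-0.36,-0.1],"rot":[0,0,0],"grip":1},
    {"delta_pos":[-0.77,-0.36,-0.1],"rot":[0,0,0],"grip":1},
    {"delta_pos":[-0.77,-0.36,-0.1],"rot":[0,0,0],"grip":1}
  ]
}}

```text
time: 1.77
position: [0.4219, 0.2492, 0.3287]
ee_rot: [-180.0, -0.0, 159.6]
force: [0.2, -0.4, 0.1]
grip_width: 0.0852
grip_force: 0.0
```

Emit:
{"method": "send_rows", "body": {
  "commands": [
    {"delta_pos":[-0.77,-0.36,0],"rot":[0,0,0],"grip":1},
    {"delta_pos":[-0.77,-0.36,0],"rot":[0,0,0],"grip":1},
    {"delta_pos":[-0.77,-0.36,0],"rot":[0,0,0],"grip":1},
    {"delta_pos":[-0.77,-0.36,0],"rot":[0,0,0],"grip":1},
    {"delta_pos":[-0.77,-0.36,0],"rot":[0,0,0],"grip":1},
    {"delta_pos":[-0.77,-0.36,0],"rot":[0,0,0],"grip":1},
    {"delta_pos":[-0.77,-0.36,0],"rot":[0,0,0],"grip":1},
    {"delta_pos":[-0.77,-0.36,0],"rot":[0,0,0],"grip":1},
    {"delta_pos":[0,0,0],"rot":[0,0,0],"grip":1},
    {"delta_pos":[0,0,0],"rot":[0,0,0],"grip":1}
  ]
}}

```text
time: 2.6
position: [0.5171, 0.1525, 0.3284]
ee_rot: [-180.0, -0.1, 159.6]
force: [-0.5, 0.3, -0.2]
grip_width: 0.0856
grip_force: 0.0
```

```bash
python3 - <<'E'
from h import *
go([.5,.1,.3]); im=robot.read_camera('wrist'); cv2.imwrite('pics/w1.png',im); w=cal('wrist'); print(w[0])
import pickle;pickle.dump(robot.get_calibration('wrist'),open('w1.pkl','wb'))
E
```

```text
pos [0.5171 0.1525 0.3284] rpy [-1.7998e+02 -6.0000e-02  1.5955e+02] t 2.6 units [-0.12 -2.76  1.42]
{'fx': 275.3929272321777, 'fy': 275.3929272321777, 'cx': 314.96600228213686, 'cy': 200.52447167538372, 'eye': array([0.44197082, 0.18051374, 0.47293164]), 'attitude': array([ 1.61990313e+02, -3.99927850e-02,  6.95356008e+01])}
```

View pics/w1.png

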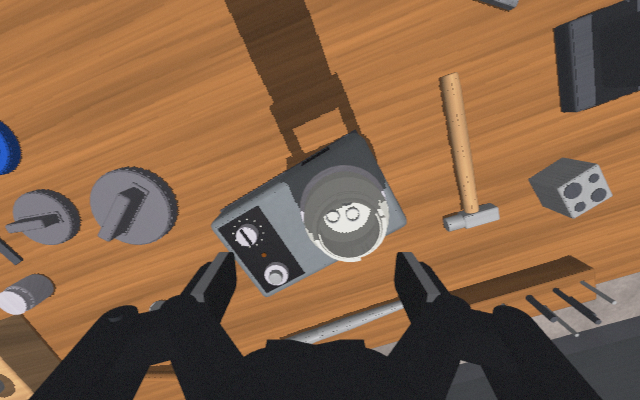

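```bash
python3 - <<'E'
from h import *
im=cv2.imread('pics/w1.png')
cv2.imwrite('pics/w1c.png',cv2.resize(im[125:305,210:415],None,fx=3.9,fy=3.3,interpolation=2))
w=cal('wrist')
for n,uv,z in [('timer',(246,236),.107),('start',(276,273),.107),('bowl',(345,215),.172)]: print(n,ray(w,uv,z).round(4))
E
```

```text
timer [[0.5693 0.0259 0.107 ]]
start [[0.6418 0.0427 0.107 ]]
bowl [[0.5627 0.1732 0.172 ]]
```

View pics/w1c.png

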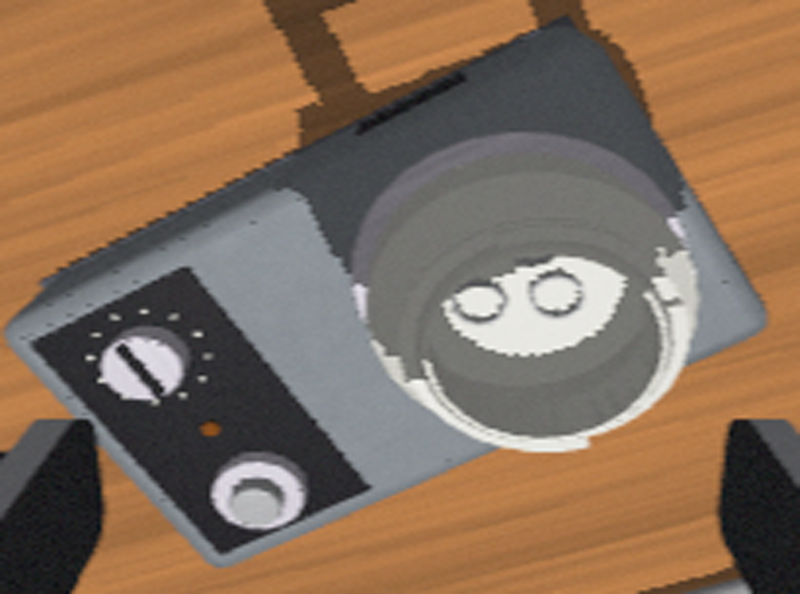

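The panel shows clearly: the timer has the dark bar, at (246,236), and the start button is at (276,276). My own shadow covers the bowl's rim, so I'll move on and look at it again.

Emit:
{"method": "send_rows", "body": {
  "commands": [
    {"delta_pos":[-0.23,-0.93,0],"rot":[0,0,0],"grip":1},
    {"delta_pos":[-0.23,-0.93,0],"rot":[0,0,0],"grip":1},
    {"delta_pos":[-0.23,-0.93,0],"rot":[0,0,0],"grip":1},
    {"delta_pos":[-0.23,-0.93,0],"rot":[0,0,0],"grip":1},
    {"delta_pos":[-0.23,-0.93,0],"rot":[0,0,0],"grip":1},
    {"delta_pos":[-0.23,-0.93,0],"rot":[0,0,0],"grip":1},
    {"delta_pos":[-0.23,-0.93,0],"rot":[0,0,0],"grip":1},
    {"delta_pos":[-0.23,-0.93,0],"rot":[0,0,0],"grip":1},
    {"delta_pos":[0,0,0],"rot":[0,0,0],"grip":1},
    {"delta_pos":[0,0,0],"rot":[0,0,0],"grip":1}
  ]
}}

```text
time: 3.48
position: [0.4993, 0.0009, 0.3291]
ee_rot: [180.0, 0.0, 159.6]
force: [-0.3, -0.0, 0.7]
grip_width: 0.085
grip_force: 0.0
```

```bash
python3 - <<'E'
from h import *
go([.444,-.336,.15]); im=robot.read_camera('wrist'); w=cal('wrist')
import pickle;pickle.dump(w[0],open('w2.pkl','wb'));cv2.imwrite('pics/w2.png',im)
b=proj(w,[.575,.158,.172])[0].astype(int);l=proj(w,[.444,-.336,.03])[0].astype(int);print(b,l)
def cr(c,s,k):
    x=min(max(c[0]-s,0),639-2*s);y=min(max(c[1]-s,0),399-2*s);print(x,y);return cv2.resize(im[y:y+2*s,x:x+2*s],(400,400),interpolation=2)
cv2.imwrite('pics/w2c.png',np.hstack([cr(b,65,4),cr(l,65,4)]))
E
```

```text
pos [0.4993 0.0009 0.3291] rpy [1.7998e+02 1.0000e-02 1.5958e+02] t 3.48 units [ -3.29 -16.76   8.95]
[465 198] [116 201]
400 133
51 136
```

View pics/w2c.png

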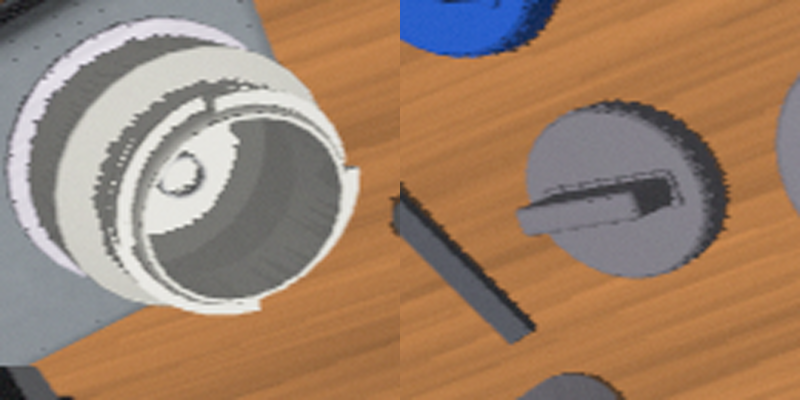

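The rim is an ellipse at crop x 143..342, y 112..300. The lid bar's top face has crop corners at about (517,210), (637,190), (640,217) and (525,237).

```bash
cat >> h.py <<'E'
from scipy.optimize import least_squares
def circ(p):
    p=np.asarray(p)[:,:2];A=np.c_[2*p,np.ones(len(p))];s=np.linalg.lstsq(A,(p**2).sum(1),rcond=None)[0]
    r=np.sqrt(s[2]+s[0]**2+s[1]**2);return s[:2].round(4),round(r,4),(np.hypot(*(p-s[:2]).T)-r).std().round(4)
def load(f):
    import pickle;c=pickle.load(open(f,'rb'));return c,R.from_euler('xyz',c['attitude'],degrees=True)
E
python3 - <<'E'
from h import *
k=130/400;w=load('w2.pkl')
P=np.array([(342,180),(325,235),(290,278),(235,300),(185,285),(152,250),(250,113),(300,122),(330,150)])*k+[400,133]
for z in(.172,.168): print(circ(ray(w,P,z)))
L=np.array([(117,210),(237,190),(240,217),(125,237)])*k+[51,136]
q=ray(w,L,.0504);print(q.round(4),q.mean(0));d=(q[1]+q[2]-q[0]-q[3])[:2]/2;e=(q[1]+q[0]-q[2]-q[3])[:2]/2;print(np.hypot(*d),np.hypot(*e),np.degrees(np.arctan2(d[1],d[0])))
Q=np.array([(127,170),(150,125),(200,103),(135,220),(175,260),(240,277),(270,268)])*k+[51,136];print(circ(ray(w,Q,.0204)))
# panel
w1=load('w1.pkl');kk=np.array([1/3.9,1/3.3])
S=ray(w1,np.array([(257,500),(140,368)])*kk+[210,125],.107);print(S)
v=S[0]-S[1];print('polisher x angle',np.degrees(np.arctan2(v[1],v[0])))
a=ray(w1,np.array([(15,325),(230,563),(300,193),(190,267),(370,488),(35,343),(220,553)])*kk+[210,125],.085);print(a.round(4))
E
```

```text
(array([0.583 , 0.1718]), np.float64(0.036), np.float64(0.0008))
(array([0.5851, 0.1737]), np.float64(0.0365), np.float64(0.0008))
[[ 0.4318 -0.3641  0.0504]
 [ 0.4443 -0.2989  0.0504]
 [ 0.4578 -0.3056  0.0504]
 [ 0.4462 -0.369   0.0504]] [ 0.44503762 -0.33439086  0.0504    ]
0.06544681130380794 0.01507762514135612 79.36355013282649
(array([ 0.4441, -0.3343]), np.float64(0.0503), np.float64(0.0013))
[[0.64743755 0.0401119  0.107     ]
 [0.56999573 0.02545584 0.107     ]]
polisher x angle 10.7166258130141
[[ 0.5408 -0.0204  0.085 ]
 [ 0.6897  0.0065  0.085 ]
 [ 0.5216  0.1076  0.085 ]
 [ 0.5388  0.0552  0.085 ]
 [ 0.6699  0.0783  0.085 ]
 [ 0.5517 -0.0171  0.085 ]
 [ 0.6827  0.0049  0.085 ]]
```

Measured sizes agree with the given ones:

| Item | World position or angle | Size check |
|---|---|---|
| Lid centre | (.4445, -.334) | bar 65x15 mm |
| Lid bar | 79.4° | – |
| Rim centre | (.583, .172) | agrees with the housing's mid-line |
| Polisher x axis | about 10° | – |
| Start button | (.647, .040) | – |

Next I'll fly to the lid.

Emit:
{"method": "send_rows", "body": {
  "commands": [
    {"delta_pos":[-0.183,-0.931,0.3],"rot":[0,0,0],"grip":1},
    {"delta_pos":[-0.183,-0.931,0.3],"rot":[0,0,0],"grip":1},
    {"delta_pos":[-0.183,-0.931,0.3],"rot":[0,0,0],"grip":1},
    {"delta_pos":[-0.183,-0.931,0.3],"rot":[0,0,0],"grip":1},
    {"delta_pos":[-0.183,-0.931,0.3],"rot":[0,0,0],"grip":1},
    {"delta_pos":[-0.183,-0.931,0.3],"rot":[0,0,0],"grip":1},
    {"delta_pos":[-0.183,-0.931,0.3],"rot":[0,0,0],"grip":1},
    {"delta_pos":[-0.183,-0.931,0.3],"rot":[0,0,0],"grip":1},
    {"delta_pos":[-0.183,-0.931,0.3],"rot":[0,0,0],"grip":1},
    {"delta_pos":[-0.183,-0.931,0.3],"rot":[0,0,0],"grip":1}
  ]
}}

```text
time: 4.37
position: [0.4692, -0.1862, 0.2687]
ee_rot: [180.0, 0.0, 159.7]
force: [-0.5, -0.3, -1.0]
grip_width: 0.0856
grip_force: 0.0
```

Emit:
{"method": "send_rows", "body": {
  "commands": [
    {"delta_pos":[-0.183,-0.931,0.3],"rot":[0,0,0],"grip":1},
    {"delta_pos":[-0.183,-0.931,0.3],"rot":[0,0,0],"grip":1},
    {"delta_pos":[-0.183,-0.931,0.3],"rot":[0,0,0],"grip":1},
    {"delta_pos":[-0.183,-0.931,0.3],"rot":[0,0,0],"grip":1},
    {"delta_pos":[-0.183,-0.931,0.3],"rot":[0,0,0],"grip":1},
    {"delta_pos":[-0.183,-0.931,0.3],"rot":[0,0,0],"grip":1},
    {"delta_pos":[-0.183,-0.931,0.3],"rot":[0,0,0],"grip":1},
    {"delta_pos":[-0.183,-0.931,0.3],"rot":[0,0,0],"grip":1},
    {"delta_pos":[0,0,0.2],"rot":[0,0,0.0743],"grip":1},
    {"delta_pos":[0,0,0.2],"rot":[0,0,0.0743],"grip":1}
  ]
}}

```text
time: 5.2
position: [0.4451, -0.3361, 0.2123]
ee_rot: [180.0, -0.0, 146.0]
force: [-0.1, 0.3, -0.1]
grip_width: 0.0855
grip_force: 0.0
```

Emit:
{"method": "send_rows", "body": {
  "commands": [
    {"delta_pos":[0,0,0.2],"rot":[0,0,0.0743],"grip":1},
    {"delta_pos":[0,0,0.2],"rot":[0,0,0.0743],"grip":1},
    {"delta_pos":[0,0,0.2],"rot":[0,0,0.0743],"grip":1},
    {"delta_pos":[0,0,0.2],"rot":[0,0,0.0743],"grip":1},
    {"delta_pos":[0,0,0.2],"rot":[0,0,0.0743],"grip":1},
    {"delta_pos":[0,0,0.2],"rot":[0,0,0.0743],"grip":1},
    {"delta_pos":[0,0,0.2],"rot":[0,0,0.0743],"grip":1},
    {"delta_pos":[0,0,0.2],"rot":[0,0,0.0743],"grip":1},
    {"delta_pos":[0,0,0.2],"rot":[0,0,0.0743],"grip":1},
    {"delta_pos":[0,0,0],"rot":[0,0,0.0743],"grip":1}
  ]
}}

```text
time: 6.03
position: [0.4453, -0.335, 0.1762]
ee_rot: [-180.0, -0.1, 79.1]
force: [0.7, -0.2, -0.4]
grip_width: 0.0856
grip_force: 0.0
```

```bash
python3 - <<'E'
from h import *
go([.4445,-.3344,.046],79.4); im=robot.read_camera('wrist'); w=cal('wrist')
import pickle;pickle.dump(w[0],open('w3.pkl','wb'));cv2.imwrite('pics/w3.png',im)
l=proj(w,[.4445,-.3344,.0504])[0].astype(int);x=min(max(l[0]-100,0),440);y=min(max(l[1]-100,0),200);print(l,x,y)
cv2.imwrite('pics/w3c.png',cv2.resize(im[y:y+200,x:x+200],(600,600),interpolation=2))
E
```

```text
pos [ 0.4453 -0.335   0.1762] rpy [-1.7995e+02 -6.0000e-02  7.9140e+01] t 6.03 units [ 0.02 -0.04  6.51]
rotvec units [-0.001 -0.001 -0.003]
[314 192] 214 92
```

View pics/w3c.png

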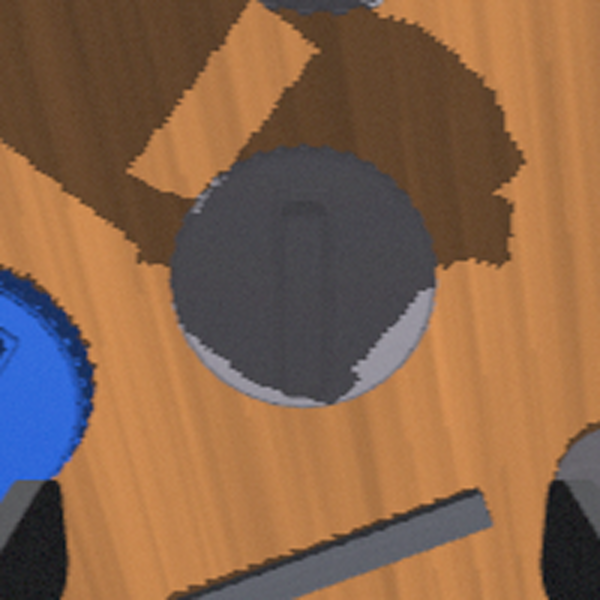

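The lid lies centred with its bar vertical in the picture, x 280..328. The plate's edge points are (172,275), (305,407) and (435,270).

```bash
python3 - <<'E'
from h import *
w=load('w3.pkl');P=np.array([(172,275),(435,270),(305,407),(207,357),(402,355),(181,230),(240,387)])/3+[214,92]
print(circ(ray(w,P,.0204)))
im=cv2.imread('pics/w3.png',0)[92:292,214:414].astype(float)
for y in(75,85,95,105,115): print(y,im[y,85:118].astype(int))
for x in (99,100,103): print(x,im[60:135,x].astype(int))
E
```

```text
(array([ 0.4448, -0.3364]), np.float64(0.0491), np.float64(0.001))
75 [72 72 74 69 71 69 70 69 69 70 69 75 72 75 70 71 72 71 72 73 73 71 71 67
 69 69 68 69 75 70 72 72 73]
85 [68 73 72 71 70 70 68 68 69 67 70 71 71 70 73 73 72 73 72 70 72 69 66 66
 69 71 72 73 69 70 71 70 72]
95 [72 74 69 70 70 70 70 68 64 70 73 71 73 73 70 74 69 72 74 71 69 71 69 69
 71 70 67 71 69 71 70 71 72]
105 [71 74 74 71 67 69 71 69 70 68 71 70 69 73 74 73 67 69 71 72 70 72 68 69
 68 68 68 68 72 69 72 71 71]
115 [72 70 70 71 67 71 73 71 67 66 71 72 70 69 69 70 68 71 72 72 70 72 65 67
 70 69 72 73 70 70 72 68 70]
99 [ 73  73  70  77  70  70  73  62  63  64  62  63  71  70  74  70  71  70
  74  66  74  69  72  71  72  73  73  72  74  74  72  72  73  74  73  70
  72  69  74  72  73  72  70  71  69  74  68  72  73  70  72  69  71  70
  68  69  73  70  71  70  71  67  73  71  66  70  72  71  70  72  71  71
 107 147 149]
100 [ 75  71  74  74  72  73  72  61  63  67  65  65  70  72  70  71  69  72
  73  75  73  71  72  72  71  73  71  73  69  70  73  69  71  71  72  74
  72  74  70  71  72  72  70  71  71  73  71  73  70  71  71  69  67  70
  70  70  70  71  71  70  72  70  68  72  71  71  69  72  67  70  68  67
 107 147 150]
103 [ 75  74  72  75  72  72  71  60  63  64  64  67  68  69  69  72  72  72
  71  74  72  69  69  71  68  72  71  73  70  70  73  72  70  70  70  74
  70  70  73  70  70  73  68  71  68  71  72  73  71  69  71  70  69  70
  69  72  69  70  74  73  69  70  71  71  72  70  70  73  70  67  68  68
  68 146 150]
```

```bash
python3 - <<'E'
from h import *
w=load('w3.pkl');u=np.array([np.cos(np.radians(79.4)),np.sin(np.radians(79.4))])
for v,z in((92+71.5,.0504),(92+66.5,.0204)): print((ray(w,(315,v),z)[0][:2]-.033*u).round(4))
E
```

```text
[ 0.4447 -0.3382]
[ 0.4448 -0.3381]
```

Emit:
{"method": "send_rows", "body": {
  "commands": [
    {"delta_pos":[0,0,0.8],"rot":[0,0,0],"grip":1},
    {"delta_pos":[0,0,0.8],"rot":[0,0,0],"grip":1},
    {"delta_pos":[0,0,0.8],"rot":[0,0,0],"grip":1},
    {"delta_pos":[0,0,0.8],"rot":[0,0,0],"grip":1},
    {"delta_pos":[0,0,0.8],"rot":[0,0,0],"grip":1},
    {"delta_pos":[0,0,0.8],"rot":[0,0,0],"grip":1},
    {"delta_pos":[0,0,0.8],"rot":[0,0,0],"grip":1},
    {"delta_pos":[0,0,0.5],"rot":[0,0,0],"grip":1},
    {"delta_pos":[0,0,0.3],"rot":[0,0,-0.003],"grip":1},
    {"delta_pos":[0,0,0],"rot":[0,0,0],"grip":1}
  ]
}}

```text
time: 6.92
position: [0.4446, -0.3357, 0.0481]
ee_rot: [-179.9, -0.1, 79.8]
force: [-0.6, 0.4, 1.1]
grip_width: 0.0853
grip_force: 0.0
```

Emit:
{"method": "send_rows", "body": {
  "commands": [
    {"delta_pos":[-0.06,0,0.1],"rot":[0,0,0],"grip":1},
    {"delta_pos":[0,0,0],"rot":[0,0,0],"grip":0.6},
    {"delta_pos":[0,0,0],"rot":[0,0,0],"grip":0.3},
    {"delta_pos":[0,0,0],"rot":[0,0,0],"grip":0},
    {"delta_pos":[0,0,0],"rot":[0,0,0],"grip":0},
    {"delta_pos":[0,0,0],"rot":[0,0,0],"grip":0},
    {"delta_pos":[0,0,0],"rot":[0,0,0],"grip":0},
    {"delta_pos":[0,0,0],"rot":[0,0,0],"grip":0},
    {"delta_pos":[0,0,0],"rot":[0,0,0],"grip":0},
    {"delta_pos":[0,0,0],"rot":[0,0,0],"grip":0}
  ]
}}

```text
time: 7.75
position: [0.4444, -0.3377, 0.0473]
ee_rot: [180.0, 0.0, 79.6]
force: [-0.9, 0.8, 5.7]
grip_width: 0.0126
grip_force: 58.8
```

Emit:
{"method": "send_rows", "body": {
  "commands": [
    {"delta_pos":[0,0,-0.3],"rot":[0,0,0],"grip":0},
    {"delta_pos":[0,0,-0.8],"rot":[0,0,0],"grip":0},
    {"delta_pos":[0,0,-1],"rot":[0,0,0],"grip":0},
    {"delta_pos":[0,0,-1],"rot":[0,0,0],"grip":0},
    {"delta_pos":[0,0,-1],"rot":[0,0,0],"grip":0},
    {"delta_pos":[0.2,0,-1],"rot":[0,0,0],"grip":0},
    {"delta_pos":[0.5,0,-1],"rot":[0,0,0],"grip":0},
    {"delta_pos":[0.8,0.08,-1],"rot":[0,0,0],"grip":0},
    {"delta_pos":[0.9,0.1,-1],"rot":[0,0,0],"grip":0},
    {"delta_pos":[0.9,0.1,-1],"rot":[0,0,0],"grip":0}
  ]
}}

```text
time: 8.58
position: [0.4616, -0.2729, 0.2297]
ee_rot: [-180.0, -0.0, 79.6]
force: [-0.1, -0.0, -1.7]
grip_width: 0.0123
grip_force: 58.6
```

Emit:
{"method": "send_rows", "body": {
  "commands": [
    {"delta_pos":[0.9,0.1,-1],"rot":[0,0,0],"grip":0},
    {"delta_pos":[0.9,0.1,-0.5],"rot":[0,0,0],"grip":0},
    {"delta_pos":[0.9,0.1,0],"rot":[0,0,0],"grip":0},
    {"delta_pos":[0.9,0.1,0],"rot":[0,0,0],"grip":0},
    {"delta_pos":[0.9,0.1,0],"rot":[0,0,0],"grip":0},
    {"delta_pos":[0.9,0.1,0],"rot":[0,0,0],"grip":0},
    {"delta_pos":[0.9,0.1,0],"rot":[0,0,0],"grip":0},
    {"delta_pos":[0.9,0.1,0],"rot":[0,0,0],"grip":0},
    {"delta_pos":[0.9,0.1,0],"rot":[0,0,0],"grip":0},
    {"delta_pos":[0.9,0.1,0],"rot":[0,0,0],"grip":0}
  ]
}}

```text
time: 9.42
position: [0.5137, -0.0993, 0.2588]
ee_rot: [-180.0, -0.0, 79.6]
force: [-0.4, 0.1, -2.1]
grip_width: 0.0122
grip_force: 58.6
```

Emit:
{"method": "send_rows", "body": {
  "commands": [
    {"delta_pos":[0.9,0.1,0],"rot":[0,0,0],"grip":0},
    {"delta_pos":[0.9,0.1,0],"rot":[0,0,0],"grip":0},
    {"delta_pos":[0.9,0.1,0],"rot":[0,0,0],"grip":0},
    {"delta_pos":[0.9,0.1,0],"rot":[0,0,0],"grip":0},
    {"delta_pos":[0.9,0.1,0],"rot":[0,0,0],"grip":0},
    {"delta_pos":[0.9,0.1,0],"rot":[0,0,0],"grip":0},
    {"delta_pos":[0.6,0.1,0],"rot":[0,0,0],"grip":0},
    {"delta_pos":[0.2,0,0],"rot":[0,0,0],"grip":0},
    {"delta_pos":[0,0,0],"rot":[0,0,0],"grip":0},
    {"delta_pos":[0,0,0],"rot":[0,0,0],"grip":0}
  ]
}}

```text
time: 10.25
position: [0.5496, 0.0187, 0.2588]
ee_rot: [-180.0, 0.0, 79.6]
force: [1.0, -0.4, -1.4]
grip_width: 0.0119
grip_force: 58.6
```

```bash
python3 - <<'E'
from h import *
go([.583,.1718,.25],74.9); im=robot.read_camera('wrist'); w=cal('wrist')
import pickle;pickle.dump(w[0],open('w4.pkl','wb'));cv2.imwrite('pics/w4.png',im);print(robot.read_state()['force'],robot.read_state()['grip_width'],proj(w,[.583,.1718,.172]))
E
```

```text
pos [0.5496 0.0187 0.2588] rpy [-1.7998e+02  2.0000e-02  7.9640e+01] t 10.25 units [7.83 0.26 0.44]
rotvec units [-0.     0.     0.053]
[-0.35522053  0.04235015 -1.92096209] 0.012414754963973304 [[322.54288396  -3.91687355]]
```

View pics/w4.png

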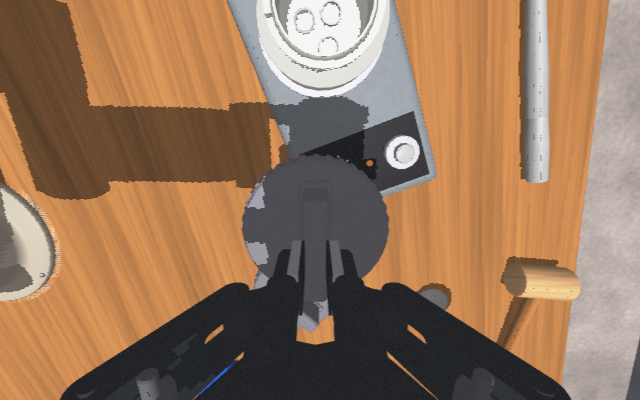

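The lid hangs level with its bar straight in the grip and its plate at x 243..388. The start button is at (404,151). The bowl is only half in view, so I'll step closer and measure the rim and lid in one picture.

Emit:
{"method": "send_rows", "body": {
  "commands": [
    {"delta_pos":[0.6,0.02,0],"rot":[0,0,0],"grip":0},
    {"delta_pos":[0.8,0.02,0],"rot":[0,0,0],"grip":0},
    {"delta_pos":[0.8,0.02,0],"rot":[0,0,0.013],"grip":0},
    {"delta_pos":[0.8,0.02,0],"rot":[0,0,0.01],"grip":0},
    {"delta_pos":[0.6,0.02,0],"rot":[0,0,0.01],"grip":0},
    {"delta_pos":[0.4,0,0],"rot":[0,0,0.01],"grip":0},
    {"delta_pos":[0,0,0],"rot":[0,0,0.01],"grip":0},
    {"delta_pos":[0,0,0],"rot":[0,0,0],"grip":0},
    {"delta_pos":[0,0,0],"rot":[0,0,0],"grip":0},
    {"delta_pos":[0,0,0],"rot":[0,0,0],"grip":0}
  ]
}}

```text
time: 11.13
position: [0.5673, 0.0967, 0.2589]
ee_rot: [180.0, 0.0, 74.8]
force: [0.0, -0.7, -1.9]
grip_width: 0.012
grip_force: 58.7
```

```bash
python3 - <<'E'
from h import *
go([.583,.1718,.25],74.9); im=robot.read_camera('wrist'); w=cal('wrist')
import pickle;pickle.dump(w[0],open('w5.pkl','wb'));cv2.imwrite('pics/w5.png',im);print(proj(w,[.583,.1718,.172]))
cv2.imwrite('pics/w5c.png',cv2.resize(im[0:280,200:440],None,fx=2,fy=2,interpolation=2))
E
```

```text
pos [0.5673 0.0967 0.2589] rpy [1.800e+02 1.000e-02 7.484e+01] t 11.13 units [ 3.83 -0.22  0.45]
rotvec units [ 0.     0.    -0.001]
[[309.78755838 114.40136326]]
```

View pics/w5c.png

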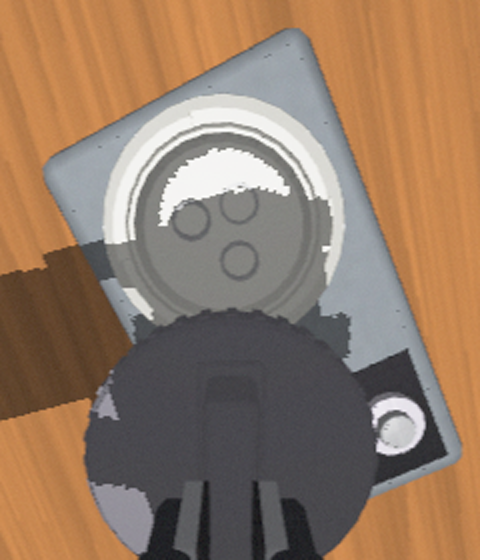

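The rim's circle lies at crop x 136..312 with its top at y 133. The lid's bar end face spans y 376..400, and the plate x 86..377. I'll compute the lid-to-tool and rim offsets from these.

```bash
python3 - <<'E'
from h import *
w=load('w5.pkl');g=cv2.GaussianBlur(cv2.imread('pics/w5.png',0),(3,3),0).astype(float)
c0=np.array([311.5,111.])
for lo,hi in((38,48),(48,64)):
  P=[]
  for a in np.radians(np.arange(180,361,6)):
    r=np.arange(lo,hi,.5);xy=c0+np.c_[np.cos(a)*r,np.sin(a)*r]
    v=cv2.remap(g.astype(np.float32),xy[:,0].astype(np.float32)[None],xy[:,1].astype(np.float32)[None],1)[0]
    d=abs(np.gradient(v));i=d.argmax()
    if d[i]>4:P.append(xy[i])
  P=np.array(P)
  for z in(.172,):
    q=ray(w,P,z);c=circ(q)
    for _ in range(3):
        k=abs(np.hypot(*(q[:,:2]-c[0]).T)-c[1])<max(.0012,1.5*c[2]);c=circ(q[k])
    print(lo,z,len(P),k.sum(),c)
tc=np.array([.5673,.0967]);t=R.from_euler('z',74.84,degrees=True).as_matrix()[:2,:2]
s=.2589-.0473
for (u,v),z in (((231,376),s+.0204),((231,400),s+.0504)):
    print('barend rel tool',(t.T@(ray(w,(200+u/2,v/2),z)[0][:2]-tc)).round(4))
for (u,v) in((86,452),(377,455)): print('plate side',(t.T@(ray(w,(200+u/2,v/2),s+.0204)[0][:2]-tc)).round(4))
print('btn',ray(w,(200+399/2,430/2),.107))
E
```

```text
38 0.172 28 28 (array([0.5838, 0.1715]), np.float64(0.0354), np.float64(0.0002))
48 0.172 31 27 (array([0.5838, 0.1715]), np.float64(0.039), np.float64(0.0002))
barend rel tool [0.032  0.0001]
barend rel tool [0.0335 0.0002]
plate side [0.0055 0.0489]
plate side [ 0.0043 -0.0492]
btn [[0.65169657 0.03789134 0.107     ]]
```

Everything agrees: the rim is at (.5838, .1715), and the lid is centred on the tool within 0.5 mm. I'll go over the rim and lower the lid.

Emit:
{"method": "send_rows", "body": {
  "commands": [
    {"delta_pos":[0.5,-0.03,0],"rot":[0,0,0],"grip":0},
    {"delta_pos":[0.7,-0.03,0],"rot":[0,0,0],"grip":0},
    {"delta_pos":[0.7,-0.03,0],"rot":[0,0,0],"grip":0},
    {"delta_pos":[0.7,-0.03,0],"rot":[0,0,0],"grip":0},
    {"delta_pos":[0.7,-0.03,0],"rot":[0,0,0],"grip":0},
    {"delta_pos":[0.53,-0.03,0.3],"rot":[0,0,0],"grip":0},
    {"delta_pos":[0,0,0.5],"rot":[0,0,0],"grip":0},
    {"delta_pos":[0,0,0.5],"rot":[0,0,0],"grip":0},
    {"delta_pos":[0,0,0.3],"rot":[0,0,0],"grip":0},
    {"delta_pos":[0,0,0],"rot":[0,0,0],"grip":0}
  ]
}}

```text
time: 12.02
position: [0.5831, 0.1715, 0.2247]
ee_rot: [-179.8, 0.1, 74.8]
force: [-0.4, 0.6, -2.4]
grip_width: 0.0121
grip_force: 58.7
```

```bash
python3 - <<'E'
from h import *
go([.5838,.1715,.2139],74.9);print(robot.read_state()['force'])
E
```

```text
pos [0.5831 0.1715 0.2247] rpy [-1.798e+02  8.000e-02  7.483e+01] t 12.02 units [0.01 0.04 0.54]
rotvec units [-0.002  0.001 -0.001]
[-0.3965799   0.6495232  -2.44457191]
```

Emit:
{"method": "send_rows", "body": {
  "commands": [
    {"delta_pos":[0,0.03,0.08],"rot":[0,0,0],"grip":0},
    {"delta_pos":[0,0,0.06],"rot":[0,0,0],"grip":0},
    {"delta_pos":[0,0,0.05],"rot":[0,0,0],"grip":0},
    {"delta_pos":[0,0,0.05],"rot":[0,0,0],"grip":0},
    {"delta_pos":[0,0,0.05],"rot":[0,0,0],"grip":0},
    {"delta_pos":[0,0,0.05],"rot":[0,0,0],"grip":0},
    {"delta_pos":[0,0,0.05],"rot":[0,0,0],"grip":0},
    {"delta_pos":[0,0,0.04],"rot":[0,0,0],"grip":0},
    {"delta_pos":[0,0,0],"rot":[0,0,0],"grip":0},
    {"delta_pos":[0,0,0],"rot":[0,0,0],"grip":0}
  ]
}}

```text
time: 12.85
position: [0.5844, 0.172, 0.2183]
ee_rot: [-180.0, 0.0, 74.9]
force: [-0.5, 0.5, -3.1]
grip_width: 0.0122
grip_force: 58.7
```

Emit:
{"method": "send_rows", "body": {
  "commands": [
    {"delta_pos":[-0.02,-0.02,0.03],"rot":[0,0,0],"grip":0},
    {"delta_pos":[0,0,0.03],"rot":[0,0,0],"grip":0},
    {"delta_pos":[0,0,0.03],"rot":[0,0,0],"grip":0},
    {"delta_pos":[0,0,0.03],"rot":[0,0,0],"grip":0},
    {"delta_pos":[0,0,0.03],"rot":[0,0,0],"grip":0},
    {"delta_pos":[0,0,0.03],"rot":[0,0,0],"grip":0},
    {"delta_pos":[0,0,0.02],"rot":[0,0,0],"grip":0},
    {"delta_pos":[0,0,0.02],"rot":[0,0,0],"grip":0},
    {"delta_pos":[0,0,0],"rot":[0,0,0],"grip":0},
    {"delta_pos":[0,0,0],"rot":[0,0,0],"grip":0}
  ]
}}

```text
time: 13.68
position: [0.5839, 0.1717, 0.2142]
ee_rot: [180.0, -0.0, 74.9]
force: [-1.8, -0.8, 0.8]
grip_width: 0.012
grip_force: 59.3
```

Contact came at z .2142, against .2139 predicted. Now I'll turn back while letting the lid rise.

Emit:
{"method": "send_rows", "body": {
  "commands": [
    {"delta_pos":[0,0,-0.004],"rot":[0,0,-0.0167],"grip":0},
    {"delta_pos":[0,0,-0.006],"rot":[0,0,-0.0167],"grip":0},
    {"delta_pos":[0,0,-0.006],"rot":[0,0,-0.0167],"grip":0},
    {"delta_pos":[0,0,-0.006],"rot":[0,0,-0.0167],"grip":0},
    {"delta_pos":[0,0,-0.006],"rot":[0,0,-0.0167],"grip":0},
    {"delta_pos":[0,0,-0.006],"rot":[0,0,-0.0167],"grip":0},
    {"delta_pos":[0,0,-0.006],"rot":[0,0,-0.0167],"grip":0},
    {"delta_pos":[0,0,-0.006],"rot":[0,0,-0.0167],"grip":0},
    {"delta_pos":[0,0,0],"rot":[0,0,0],"grip":0},
    {"delta_pos":[0,0,0],"rot":[0,0,0],"grip":0}
  ]
}}

```text
time: 14.52
position: [0.5841, 0.1717, 0.2151]
ee_rot: [180.0, -0.0, 86.8]
force: [1.1, 0.9, 1.2]
grip_width: 0.0121
grip_force: 59.5
```

Emit:
{"method": "send_rows", "body": {
  "commands": [
    {"delta_pos":[0,0,-0.004],"rot":[0,0,-0.008],"grip":0},
    {"delta_pos":[0,0,-0.003],"rot":[0,0,-0.008],"grip":0},
    {"delta_pos":[0,0,-0.003],"rot":[0,0,-0.008],"grip":0},
    {"delta_pos":[0,0,-0.003],"rot":[0,0,-0.008],"grip":0},
    {"delta_pos":[0,0,-0.003],"rot":[0,0,-0.008],"grip":0},
    {"delta_pos":[0,0,-0.003],"rot":[0,0,-0.008],"grip":0},
    {"delta_pos":[0,0,-0.003],"rot":[0,0,-0.008],"grip":0},
    {"delta_pos":[0,0,0],"rot":[0,0,0],"grip":0},
    {"delta_pos":[0,0,0],"rot":[0,0,0],"grip":0},
    {"delta_pos":[0,0,0],"rot":[0,0,0],"grip":0}
  ]
}}

```text
time: 15.35
position: [0.5839, 0.1717, 0.2152]
ee_rot: [-180.0, 0.0, 91.9]
force: [0.6, -0.3, 2.3]
grip_width: 0.0124
grip_force: 59.6
```

Emit:
{"method": "send_rows", "body": {
  "commands": [
    {"delta_pos":[0,0,-0.003],"rot":[0,0,-0.006],"grip":0},
    {"delta_pos":[0,0,-0.003],"rot":[0,0,-0.006],"grip":0},
    {"delta_pos":[0,0,0],"rot":[0,0,-0.006],"grip":0},
    {"delta_pos":[0,0,0],"rot":[0,0,-0.006],"grip":0},
    {"delta_pos":[0,0,0],"rot":[0,0,-0.006],"grip":0},
    {"delta_pos":[0,0,0],"rot":[0,0,0],"grip":0},
    {"delta_pos":[0,0,0],"rot":[0,0,0],"grip":0},
    {"delta_pos":[0,0,0],"rot":[0,0,0],"grip":0},
    {"delta_pos":[0,0,0],"rot":[0,0,0],"grip":0},
    {"delta_pos":[0,0,0],"rot":[0,0,0],"grip":0}
  ]
}}

```text
time: 16.18
position: [0.5839, 0.1717, 0.2152]
ee_rot: [-180.0, 0.0, 94.6]
force: [-0.4, 0.0, -1.6]
grip_width: 0.0123
grip_force: 58.7
```

The force fell to the lid's own weight, so the lugs are off the starts. I'll turn slightly more, then loosen so it drops.

Emit:
{"method": "send_rows", "body": {
  "commands": [
    {"delta_pos":[0,0,0],"rot":[0,0,-0.006],"grip":0},
    {"delta_pos":[0,0,0],"rot":[0,0,0],"grip":0},
    {"delta_pos":[0,0,0],"rot":[0,0,0],"grip":0.35},
    {"delta_pos":[0,0,0],"rot":[0,0,0],"grip":0.35},
    {"delta_pos":[0,0,0],"rot":[0,0,0],"grip":0.35},
    {"delta_pos":[0,0,0],"rot":[0,0,0],"grip":0.35},
    {"delta_pos":[0,0,0],"rot":[0,0,0],"grip":0.35},
    {"delta_pos":[0,0,0],"rot":[0,0,0],"grip":0.35},
    {"delta_pos":[0,0,0],"rot":[0,0,0],"grip":0.35},
    {"delta_pos":[0,0,0],"rot":[0,0,0],"grip":0.35}
  ]
}}

```text
time: 17.02
position: [0.5839, 0.1717, 0.2154]
ee_rot: [180.0, 0.0, 95.2]
force: [0.2, 0.1, -0.4]
grip_width: 0.03
grip_force: 0.0
```

```bash
python3 - <<'E'
from h import *
go([.5838,.1715,.2092]);im=robot.read_camera('wrist');w=cal('wrist');s=robot.read_state();print(s['force'],s['grip_width'])
cv2.imwrite('pics/w6.png',im)
import pickle;pickle.dump(w[0],open('w6.pkl','wb'))
# expected bar end (near camera) rows for high / dropped
u=np.array([np.cos(np.radians(95.3)),np.sin(np.radians(95.3))])*.033
for h in(.021,.0145):
    c=np.array([.5838,.1715]);z=.172+h-.025
    print(h,proj(w,[[*(c+u),z+.0204],[*(c+u),z+.0504]]).round(1))
b=cv2.imread('pics/w5.png')
k=[cv2.resize(cv2.convertScaleAbs(i[100:300,215:415],alpha=1.6),(400,400),interpolation=2) for i in (b,im)]
cv2.imwrite('pics/w6c.png',np.hstack(k))
E
```

```text
pos [0.5839 0.1717 0.2154] rpy [180.     0.    95.18] t 17.02 units [-0.01 -0.01  0.31]
[ 0.48245561 -0.48432722 -1.07766955] 0.029919948675931392
0.021 [[315.3 187. ]
 [315.4 201.5]]
0.0145 [[315.3 184.4]
 [315.4 197.9]]
```

View pics/w6c.png

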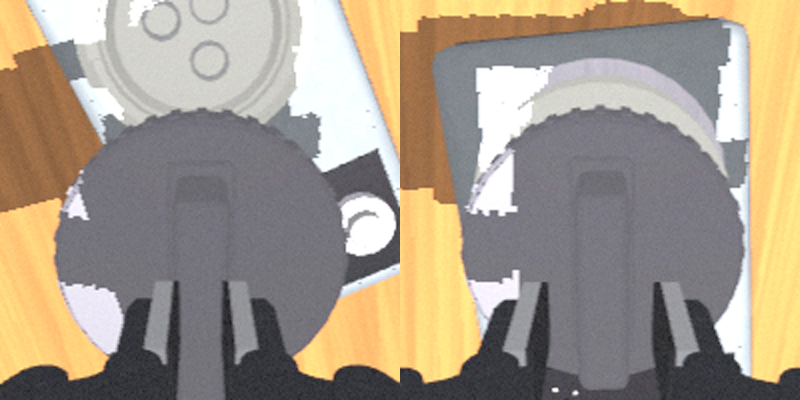

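The bar end face moved to crop y 172..195 and the plate shrank from 290 to 281 px. So the lid dropped about 6 mm and looks level. I'll lower the tool, hold the bar loosely, and turn forward.

Emit:
{"method": "send_rows", "body": {
  "commands": [
    {"delta_pos":[0,0,0.1],"rot":[0,0,0],"grip":0.35},
    {"delta_pos":[0,0,0.1],"rot":[0,0,0],"grip":0.35},
    {"delta_pos":[0,0,0.08],"rot":[0,0,0],"grip":0.3},
    {"delta_pos":[0,0,0],"rot":[0,0,0],"grip":0.2},
    {"delta_pos":[0,0,0],"rot":[0,0,0],"grip":0.17},
    {"delta_pos":[0,0,0],"rot":[0,0,0],"grip":0.17},
    {"delta_pos":[0,0,0.01],"rot":[0,0,0.03],"grip":0.17},
    {"delta_pos":[0,0,0.015],"rot":[0,0,0.04],"grip":0.17},
    {"delta_pos":[0,0,0.015],"rot":[0,0,0.04],"grip":0.17},
    {"delta_pos":[0,0,0.015],"rot":[0,0,0.04],"grip":0.17}
  ]
}}

```text
time: 17.9
position: [0.5838, 0.1717, 0.2085]
ee_rot: [-180.0, 0.0, 81.5]
force: [1.2, 1.3, -2.0]
grip_width: 0.015
grip_force: 13.2
```

Emit:
{"method": "send_rows", "body": {
  "commands": [
    {"delta_pos":[0,0,0.018],"rot":[0,0,0.048],"grip":0.17},
    {"delta_pos":[0,0,0.018],"rot":[0,0,0.048],"grip":0.17},
    {"delta_pos":[0,0,0.018],"rot":[0,0,0.048],"grip":0.17},
    {"delta_pos":[0,0,0.018],"rot":[0,0,0.048],"grip":0.17},
    {"delta_pos":[0,0,0.018],"rot":[0,0,0.048],"grip":0.17},
    {"delta_pos":[0,0,0.018],"rot":[0,0,0.048],"grip":0.17},
    {"delta_pos":[0,0,0.018],"rot":[0,0,0.048],"grip":0.17},
    {"delta_pos":[0,0,0.018],"rot":[0,0,0.048],"grip":0.17},
    {"delta_pos":[0,0,0],"rot":[0,0,0],"grip":0.17},
    {"delta_pos":[0,0,0],"rot":[0,0,0],"grip":0.17}
  ]
}}

```text
time: 18.73
position: [0.5838, 0.1717, 0.2057]
ee_rot: [-180.0, 0.0, 47.2]
force: [0.7, -0.1, -1.1]
grip_width: 0.0148
grip_force: 13.2
```

```bash
python3 - <<'E'
from h import *
s=robot.read_state();print(s['position'],s['ee_rot'],s['force'],s['torque'],s['grip_force'],s['grip_width'])
E
```

```text
[0.58384607 0.1717087  0.20568517] [-1.79990862e+02  1.41062450e-02  4.72424208e+01] [ 0.71776994 -0.10927918 -1.06326927] [-0.07528126 -0.06702811 -0.02314946] 13.237456530332565 0.01481680816375548
```

Emit:
{"method": "send_rows", "body": {
  "commands": [
    {"delta_pos":[0,0,0.018],"rot":[0,0,0.035],"grip":0.17},
    {"delta_pos":[0,0,0.018],"rot":[0,0,0.035],"grip":0.17},
    {"delta_pos":[0,0,0.018],"rot":[0,0,0.035],"grip":0.17},
    {"delta_pos":[0,0,0.018],"rot":[0,0,0.035],"grip":0.17},
    {"delta_pos":[0,0,0.018],"rot":[0,0,0.035],"grip":0.17},
    {"delta_pos":[0,0,0],"rot":[0,0,0.035],"grip":0.17},
    {"delta_pos":[0,0,0],"rot":[0,0,0.035],"grip":0.17},
    {"delta_pos":[0,0,0],"rot":[0,0,0.035],"grip":0.17},
    {"delta_pos":[0,0,0],"rot":[0,0,0],"grip":0.17},
    {"delta_pos":[0,0,0],"rot":[0,0,0],"grip":0.17}
  ]
}}

```text
time: 19.57
position: [0.5841, 0.1718, 0.2045]
ee_rot: [180.0, -0.1, 22.1]
force: [-0.6, 0.3, 2.9]
grip_width: 0.0147
grip_force: 14.0
```

```bash
python3 - <<'E'
from h import *
s=robot.read_state();print(s['position'],s['ee_rot'],s['force'],s['torque'],s['grip_force'],s['grip_width'])
E
```

```text
[0.58410337 0.17177473 0.20454121] [ 1.79984875e+02 -5.78946930e-02  2.20928778e+01] [-0.61039131  0.31588438  2.87397253] [0.00830929 0.01885005 0.02311273] 14.022437632083893 0.014744651523509764
```

Emit:
{"method": "send_rows", "body": {
  "commands": [
    {"delta_pos":[0,0,0],"rot":[0,0,0],"grip":0},
    {"delta_pos":[0,0,0],"rot":[0,0,0],"grip":0},
    {"delta_pos":[0,0,0],"rot":[0,0,0.011],"grip":0},
    {"delta_pos":[0,0,0],"rot":[0,0,0.011],"grip":0},
    {"delta_pos":[0,0,0],"rot":[0,0,0.011],"grip":0},
    {"delta_pos":[0,0,0],"rot":[0,0,0.011],"grip":0},
    {"delta_pos":[0,0,0],"rot":[0,0,0.011],"grip":0},
    {"delta_pos":[0,0,0],"rot":[0,0,0.011],"grip":0},
    {"delta_pos":[0,0,0],"rot":[0,0,0],"grip":0},
    {"delta_pos":[0,0,0],"rot":[0,0,0],"grip":0}
  ]
}}

```text
time: 20.4
position: [0.5842, 0.1717, 0.2047]
ee_rot: [180.0, -0.1, 16.1]
force: [-0.6, -0.6, 5.4]
grip_width: 0.0107
grip_force: 58.7
```

```bash
python3 - <<'E'
from h import *
s=robot.read_state();print(s['position'],s['ee_rot'],s['force'],s['torque'],s['grip_force'],s['grip_width'])
E
```

```text
[0.58420006 0.17171651 0.20467991] [ 1.79976879e+02 -7.62566614e-02  1.60694773e+01] [-0.60297465 -0.55050051  5.3850312 ] [0.00145125 0.07402864 0.20196522] 58.69347631931305 0.010707786828125083
```

Emit:
{"method": "send_rows", "body": {
  "commands": [
    {"delta_pos":[0,0,0],"rot":[0,0,0.006],"grip":0},
    {"delta_pos":[0,0,0],"rot":[0,0,0.006],"grip":0},
    {"delta_pos":[0,0,0],"rot":[0,0,0.006],"grip":0},
    {"delta_pos":[0,0,0],"rot":[0,0,0.006],"grip":0},
    {"delta_pos":[0,0,0],"rot":[0,0,0],"grip":0},
    {"delta_pos":[0,0,0],"rot":[0,0,0],"grip":0},
    {"delta_pos":[0,0,0],"rot":[0,0,0],"grip":0},
    {"delta_pos":[0,0,0],"rot":[0,0,0],"grip":0},
    {"delta_pos":[0,0,0],"rot":[0,0,0],"grip":0},
    {"delta_pos":[0,0,0],"rot":[0,0,0],"grip":0}
  ]
}}

```text
time: 21.23
position: [0.5842, 0.1717, 0.2046]
ee_rot: [180.0, -0.1, 13.9]
force: [-0.1, -0.3, 5.1]
grip_width: 0.0109
grip_force: 58.8
```

```bash
python3 - <<'E'
from h import *
s=robot.read_state();print(s['position'],s['ee_rot'],s['force'],s['torque'],s['grip_force'],s['grip_width'])
E
```

```text
[0.58420545 0.17169071 0.20464828] [ 1.79974725e+02 -7.54754255e-02  1.39236509e+01] [-0.11876389 -0.33225898  5.13465089] [-0.0604668   0.11600861  0.29779092] 58.84546637535095 0.010906338097747232
```

Emit:
{"method": "send_rows", "body": {
  "commands": [
    {"delta_pos":[0,0,0],"rot":[0,0,0.008],"grip":0},
    {"delta_pos":[0,0,0],"rot":[0,0,0.008],"grip":0},
    {"delta_pos":[0,0,0],"rot":[0,0,0.008],"grip":0},
    {"delta_pos":[0,0,0],"rot":[0,0,0.008],"grip":0},
    {"delta_pos":[0,0,0],"rot":[0,0,0],"grip":0},
    {"delta_pos":[0,0,0],"rot":[0,0,0],"grip":0},
    {"delta_pos":[0,0,0],"rot":[0,0,0],"grip":0},
    {"delta_pos":[0,0,0],"rot":[0,0,0],"grip":0},
    {"delta_pos":[0,0,0],"rot":[0,0,0],"grip":0},
    {"delta_pos":[0,0,0],"rot":[0,0,0],"grip":0}
  ]
}}

```text
time: 22.07
position: [0.5848, 0.1716, 0.2054]
ee_rot: [180.0, -0.2, 11.0]
force: [0.3, 0.3, 9.0]
grip_width: -0.0001
grip_force: 4.1
```

```bash
python3 - <<'E'
from h import *
s=robot.read_state();print(s['position'],s['ee_rot'],s['force'],s['torque'],s['grip_force'],s['grip_width'])
E
```

```text
[0.5847647  0.17156543 0.20538409] [179.95759854  -0.1958937   11.00648271] [0.27809911 0.26767421 9.02899216] [-0.14774363 -0.11153537  0.01380607] 4.134363223129185 -0.0001100232467197038
```

```bash
python3 - <<'E'
from h import *
im=robot.read_camera('wrist');cv2.imwrite('pics/w7.png',im);sc=robot.read_camera('scene');cv2.imwrite('pics/s7.png',sc)
a=cv2.convertScaleAbs(cv2.resize(im[100:380,175:455],(400,400),interpolation=2),alpha=1.5);b=cv2.resize(sc[180:340,320:480],(400,400),interpolation=2)
cv2.imwrite('pics/c7.png',np.hstack([a,b]))
E
```

```text
(no output)
```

View pics/c7.png

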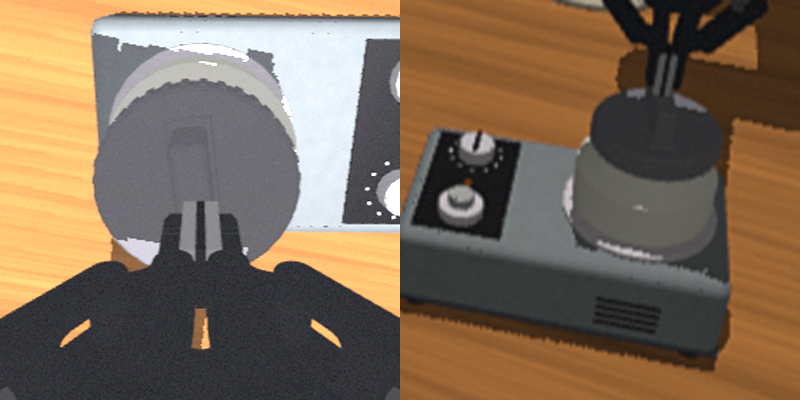

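Fingers now read shut, at crop (182..218, 200), so the grip on the bar is lost. The lid still sits level on the bowl. I'll compare where the fingertips should appear in the scene picture.

```bash
python3 - <<'E'
from h import *
c=cal('scene');f=lambda p:((proj(c,p)-[320,180])*2.5).round(0).tolist()
x,y=.5843,.1716
print('tip z.183/.207/.23',f([[x,y,z] for z in(.183,.207,.23)]))
a=np.radians(14);u=np.array([np.cos(a),np.sin(a)])*.033
for z in(.177,.207): print('bar ends',z,f([[x+u[0],y+u[1],z],[x-u[0],y-u[1],z]]))
print(f([[x,y,.177],[x+.05,y,.177],[x-.05,y,.177],[x,y+.05,.177],[x,y-.05,.177]]))
s=cv2.imread('pics/s7.png',0);print(s[186:242:2,570-400+0:0])
for r in range(188,244,2): print((r-180)*2.5,s[r,406:446:2])
E
```

```text
tip z.183/.207/.23 [[254.0, 116.0], [259.0, 91.0], [263.0, 66.0]]
bar ends 0.177 [[254.0, 147.0], [251.0, 99.0]]
bar ends 0.207 [[261.0, 115.0], [257.0, 68.0]]
[[253.0, 122.0], [239.0, 157.0], [265.0, 90.0], [317.0, 138.0], [191.0, 106.0]]
[]
20.0 [ 50  15  21  18  16  11  99 119  15  16  15 109 103   6  18  19  15  93
  96  29]
25.0 [113  29  20  20  21  16  17  30  18  16  13 123  44  16  19  21  28  89
  20  19]
30.0 [113  90  17  19  18  16  18  19  18  22  19 123  21  16  20  18  20  19
  15  19]
35.0 [106 110  50  18  17  16  18  17  20  17  24 113  13  22  19  18  18  19
  15  20]
40.0 [ 99  98 101  33  21  21  15  20  19  16  25  85  16  20  19  16  19  18
  17  19]
45.0 [100  98  99  98  69  89  54  17  18  18  18  19  16  19  19  20  21  17
  21  18]
50.0 [109 110 111  86  44  48  46  16  19  19  17  14  16  17  18  26  48  58
  19  26]
55.0 [107  93  52  46  50  50  50  18  19  66  58  43  57  14  19  87 104 107
  97 107]
60.0 [107  44  45  45  47  49  48  17  24  79  39  70  72  18  31  42  45  42
  79  83]
65.0 [116  53  50  49  49  47  40  14  27  78  20  78  56  16  43
[... 666 characters left out ...]
10 108  88
  51  50]
110.0 [47 47 48 46 46 44 46 43 43 48 48 44 47 45 44 47 54 92 75 51]
115.0 [46 47 45 47 47 47 47 43 44 51 54 51 51 48 46 46 45 45 46 48]
120.0 [48 47 48 47 47 47 47 42 45 52 50 50 49 48 47 46 48 48 46 47]
125.0 [48 48 47 46 47 46 47 42 48 51 48 51 47 48 47 49 46 44 46 47]
130.0 [46 46 48 48 47 47 47 43 47 51 51 51 45 48 49 47 47 46 46 47]
135.0 [49 45 47 45 47 45 44 45 49 50 49 50 46 47 46 47 50 47 46 48]
140.0 [47 46 48 48 48 49 47 46 50 50 50 50 46 45 47 49 48 48 46 48]
145.0 [49 45 46 47 45 47 47 52 49 50 51 49 46 48 47 48 46 46 47 48]
150.0 [46 50 49 50 48 47 47 46 47 47 47 48 48 47 46 49 50 48 48 48]
155.0 [49 48 49 50 52 51 48 48 48 46 48 47 47 47 47 47 49 48 51 51]
```

Emit:
{"method": "send_rows", "body": {
  "commands": [
    {"delta_pos":[0,0,0],"rot":[0,0,0],"grip":0.1},
    {"delta_pos":[0,0,0],"rot":[0,0,0],"grip":0.2},
    {"delta_pos":[0,0,0],"rot":[0,0,0],"grip":0.3},
    {"delta_pos":[0,0,0],"rot":[0,0,0],"grip":0.4},
    {"delta_pos":[0,0,0],"rot":[0,0,0],"grip":0.5},
    {"delta_pos":[0,0,0],"rot":[0,0,0],"grip":0.5},
    {"delta_pos":[0,0,0],"rot":[0,0,0],"grip":0.5},
    {"delta_pos":[0,0,0],"rot":[0,0,0],"grip":0.5},
    {"delta_pos":[0,0,0],"rot":[0,0,0],"grip":0.5},
    {"delta_pos":[0,0,0],"rot":[0,0,0],"grip":0.5}
  ]
}}

```text
time: 23.0
position: [0.5839, 0.1718, 0.2039]
ee_rot: [-180.0, 0.0, 10.9]
force: [-0.2, 0.3, 0.7]
grip_width: 0.0425
grip_force: 0.0
```

```bash
python3 - <<'E'
from h import *
s=robot.read_state();print(s['position'],s['ee_rot'],s['force'],s['torque'],s['grip_width'])
im=robot.read_camera('wrist');w=cal('wrist');cv2.imwrite('pics/w8.png',im)
for A in(12,14,16,20):
  a=np.radians(A);u=np.array([np.cos(a),np.sin(a)])*.033;c=np.array([.5838,.1715])
  for h in(.0096,.0145):
    z=.172+h-.025;print(A,h,proj(w,[[*(c+u),z+.0204],[*(c+u),z+.0504]]).round(1).tolist())
g=cv2.GaussianBlur(im[:,:,1],(3,3),0)
for r in range(170,212,2): print(r,g[r,285:345:2])
E
```

```text
[0.58388139 0.17176889 0.20392867] [-1.79998251e+02  6.07724868e-03  1.09440890e+01] [-0.22751319  0.31162496  0.67990877] [-0.01294851  0.01467914  0.0326817 ] 0.042546739108216325
12 0.0096 [[314.5, 186.4], [314.4, 200.8]]
12 0.0145 [[314.5, 188.4], [314.3, 203.7]]
14 0.0096 [[312.7, 186.4], [312.2, 200.9]]
14 0.0145 [[312.6, 188.4], [312.1, 203.8]]
16 0.0096 [[310.9, 186.5], [310.1, 201.0]]
16 0.0145 [[310.8, 188.6], [309.9, 203.9]]
20 0.0096 [[307.3, 187.0], [305.9, 201.5]]
20 0.0145 [[307.1, 189.0], [305.6, 204.4]]
170 [76 75 75 75 75 76 76 76 75 76 74 76 75 76 76 76 75 75 77 75 76 75 76 75
 76 75 75 75 76 75]
172 [75 75 74 76 75 77 75 76 75 74 75 75 75 76 75 75 76 75 75 76 77 75 75 76
 76 76 75 74 76 76]
174 [75 76 76 76 75 76 76 76 75 76 75 76 75 74 74 76 75 75 75 75 76 76 75 75
 74 74 74 75 78 75]
176 [76 76 75 76 76 76 76 75 75 76 75 75 75 76 75 76 76 75 77 75 76 75 75 76
 75 76 75 76 75 76]
178 [76 76 75 75 77 76 76 76 76 75 75 75 77 76 75 76 75 74 75 75 76 75 76 75
 76 76 75 76 75 76]
180 [76 76 76 75 76 75 74 76 74 74 75 75 74 72 74 74 72 72 72 73 75 75 76 76
 76 75 74 76
[... 762 characters left out ...]
4
 74 74 73 74 74 74]
198 [74 74 74 73 71 67 67 69 67 69 68 68 69 68 69 68 67 67 73 74 73 74 74 74
 73 74 74 73 74 73]
200 [74 73 76 72 69 67 68 70 68 68 67 69 69 70 69 70 68 67 71 73 72 75 74 75
 74 73 74 74 73 74]
202 [74 74 75 72 69 69 70 71 72 71 70 72 72 72 72 72 71 69 70 75 71 75 74 74
 74 73 74 74 74 74]
204 [73 75 75 72 70 72 73 72 73 73 72 74 74 74 73 74 72 70 69 74 71 74 74 75
 75 74 74 74 74 75]
206 [74 75 75 74 71 72 74 73 74 74 75 75 74 74 75 75 74 70 69 72 73 74 76 75
 75 75 74 74 74 74]
208 [74 74 74 74 71 72 74 74 75 74 76 76 75 75 75 74 73 71 70 75 72 73 74 75
 74 74 75 74 75 74]
210 [74 74 73 73 70 72 74 75 75 74 74 74 75 75 73 74 74 71 68 73 72 73 76 75
 73 72 74 76 75 75]
```

The fingers slipped on the stiffened bar. The lid's bar stands near 19.5°, and the bar-end rows (187, 201) match the home height. I'll regrip lower, in line with the bar, and check that it is snug.

Emit:
{"method": "send_rows", "body": {
  "commands": [
    {"delta_pos":[0,0,0],"rot":[0,0,-0.04],"grip":0.5},
    {"delta_pos":[0,0,0],"rot":[0,0,-0.04],"grip":0.5},
    {"delta_pos":[0,0,0.05],"rot":[0,0,-0.015],"grip":0.5},
    {"delta_pos":[0,0,0.05],"rot":[0,0,0],"grip":0.4},
    {"delta_pos":[0,0,0],"rot":[0,0,0],"grip":0.3},
    {"delta_pos":[0,0,0],"rot":[0,0,0],"grip":0.2},
    {"delta_pos":[0,0,0],"rot":[0,0,0],"grip":0.15},
    {"delta_pos":[0,0,0],"rot":[0,0,0],"grip":0.1},
    {"delta_pos":[0,0,0],"rot":[0,0,0],"grip":0.1},
    {"delta_pos":[0,0,0],"rot":[0,0,0],"grip":0.1}
  ]
}}

```text
time: 23.88
position: [0.5836, 0.1723, 0.2022]
ee_rot: [-179.9, -0.0, 19.5]
force: [-2.5, 5.1, 2.3]
grip_width: 0.013
grip_force: 58.4
```

```bash
python3 - <<'E'
from h import *
s=robot.read_state();print(s['position'],s['ee_rot'],s['force'],s['torque'],s['grip_width'],s['grip_force'])
E
```

```text
[0.58362135 0.17234739 0.20220006] [-1.79933046e+02 -7.84386598e-04  1.94695896e+01] [-2.53600097  5.12291155  2.25109186] [ 0.74075615  0.45367869 -0.11637929] 0.012984351146733136 58.42382848262787
```

Emit:
{"method": "send_rows", "body": {
  "commands": [
    {"delta_pos":[0,0,0],"rot":[0,0,0.008],"grip":0.1},
    {"delta_pos":[0,0,0],"rot":[0,0,0.008],"grip":0.1},
    {"delta_pos":[0,0,0],"rot":[0,0,0.008],"grip":0.1},
    {"delta_pos":[0,0,0],"rot":[0,0,0.008],"grip":0.1},
    {"delta_pos":[0,0,0],"rot":[0,0,0.008],"grip":0.1},
    {"delta_pos":[0,0,0],"rot":[0,0,0],"grip":0.1},
    {"delta_pos":[0,0,0],"rot":[0,0,0],"grip":0.1},
    {"delta_pos":[0,0,0],"rot":[0,0,0],"grip":0.1},
    {"delta_pos":[0,0,0],"rot":[0,0,0],"grip":0.1},
    {"delta_pos":[0,0,0],"rot":[0,0,0],"grip":0.1}
  ]
}}

```text
time: 24.72
position: [0.5839, 0.1718, 0.2022]
ee_rot: [-180.0, -0.0, 15.9]
force: [-1.5, 4.8, 4.1]
grip_width: 0.0128
grip_force: 58.9
```

```bash
python3 - <<'E'
from h import *
s=robot.read_state();print(s['position'],s['ee_rot'],s['force'],s['torque'],s['grip_width'],s['grip_force'])
E
```

```text
[0.58394283 0.17176242 0.20215629] [-1.79997097e+02 -1.51210450e-02  1.58912504e+01] [-1.50896569  4.80037994  4.09860728] [0.67939043 0.41523616 0.35159501] 0.01275376203531432 58.94591152667999
```

The lid is snug at about 0.4 N m. Now I'll release and rise.

Emit:
{"method": "send_rows", "body": {
  "commands": [
    {"delta_pos":[0,0,0],"rot":[0,0,0],"grip":0.3},
    {"delta_pos":[0,0,0],"rot":[0,0,0],"grip":0.5},
    {"delta_pos":[0,0,0],"rot":[0,0,0],"grip":0.6},
    {"delta_pos":[0,0,0],"rot":[0,0,0],"grip":0.6},
    {"delta_pos":[0,0,-0.5],"rot":[0,0,0],"grip":0.6},
    {"delta_pos":[0,0,-1],"rot":[0,0,0],"grip":0.6},
    {"delta_pos":[0,0,-1],"rot":[0,0,0],"grip":0.6},
    {"delta_pos":[0,0,-1],"rot":[0,0,0],"grip":0.6},
    {"delta_pos":[0,0,-0.5],"rot":[0,0,0],"grip":0.6},
    {"delta_pos":[0,0,0],"rot":[0,0,0],"grip":0.6}
  ]
}}

```text
time: 25.55
position: [0.5846, 0.1717, 0.2847]
ee_rot: [179.9, -0.3, 15.9]
force: [0.5, -0.2, 0.1]
grip_width: 0.051
grip_force: 0.0
```

```bash
python3 - <<'E'
from h import *
s=robot.read_state();print(s['position'],s['force'])
im=robot.read_camera('wrist');w=cal('wrist');cv2.imwrite('pics/w9.png',im)
c=np.array([.5838,.1715])
for A in(14,18):
  a=np.radians(A);u=np.array([np.cos(a),np.sin(a)])*.033
  for h in(.0096,.0145):
    z=.172+h-.025;print(A,h,proj(w,[[*(c+u),z+.0204],[*(c+u),z+.0504],[*(c-u),z+.0504],[*c,z+.0204],[*(c+[.0505*-u[1]/.033,.0505*u[0]/.033]),z+.0204],[*(c-[.0505*-u[1]/.033,.0505*u[0]/.033]),z+.0204]]).round(1).tolist())
# button / knobs
for f,uv in(('w1.pkl',(275.9,276.5)),('w4.pkl',(404,151)),('w5.pkl',(399.5,215))): print(f,ray(load(f),uv,.107).round(4))
p=proj(w,[.648,.039,.107])[0];print(p)
g=im[:,:,1].astype(int)
for r in range(174,212,3): print(r,g[r,290:340:2])
E
```

```text
[0.58462276 0.17172742 0.28474625] [ 0.4827356  -0.24599364  0.05198784]
14 0.0096 [[316.3, 164.5], [316.5, 171.2], [314.0, 244.6], [315.2, 198.9], [262.0, 197.3], [368.1, 200.5]]
14 0.0145 [[316.3, 165.5], [316.5, 172.5], [314.0, 247.2], [315.2, 200.4], [261.1, 198.8], [369.0, 202.1]]
18 0.0096 [[313.8, 164.5], [313.7, 171.2], [316.6, 244.6], [315.2, 198.9], [262.3, 200.8], [368.3, 196.9]]
18 0.0145 [[313.8, 165.5], [313.6, 172.5], [316.6, 247.2], [315.2, 200.4], [261.3, 202.4], [369.3, 198.5]]
w1.pkl [[0.6474 0.0401 0.107 ]]
w4.pkl [[0.6498 0.0392 0.107 ]]
w5.pkl [[0.6517 0.0379 0.107 ]]
[439.50395921 159.78828724]
174 [72 73 71 71 71 70 71 69 67 71 69 71 72 70 69 71 68 68 69 69 73 75 68 70
 73]
177 [71 67 72 71 70 70 68 71 68 69 71 71 73 70 68 72 69 69 69 71 69 74 74 74
 72]
180 [70 73 70 74 72 73 73 69 67 73 69 72 70 70 74 68 67 66 67 69 72 75 72 72
 71]
183 [72 70 72 73 73 73 71 70 66 72 73 71 76 70 76 74 71 67 70 70 72 72 72 71
 72]
186 [73 71 73 74 72 72 70 70 68 75 73 72 73 73 73 70 70 68 72 75 72 71 72 73
 71]
189 [70 71 71 72 69 75 72 69 70 71 74 69 73 72 71 70 69 69 67 72 71 69 72 67
 71]
192 [69 73 72 71 71 70 69 70 65 73 70 73 73 72 72 71 66 71 67 72 71 69 71 73
 70]
195 [71 69 71 71 71 69 72 66 66 72 69 69 73 70 73 73 69 68 69 71 71 68 73 71
 72]
198 [69 69 71 69 70 69 72 71 69 69 67 73 73 74 71 73 69 71 68 70 71 71 72 72
 69]
201 [71 73 70 69 73 72 72 68 70 71 73 69 72 70 73 69 68 70 72 73 71 68 69 70
 68]
204 [67 70 72 69 69 72 66 71 65 70 70 72 69 71 70 72 69 72 69 68 70 69 68 72
 70]
207 [74 69 69 69 71 70 71 70 63 71 69 73 70 71 67 69 69 72 68 69 69 74 73 69
 74]
210 [68 71 68 70 69 72 68 70 65 72 69 71 72 70 72 68 66 69 70 68 71 70 69 68
 71]
```

Emit:
{"method": "send_rows", "body": {
  "commands": [
    {"delta_pos":[0.14,0.81,0],"rot":[0,0,0],"grip":0},
    {"delta_pos":[0.14,0.81,0],"rot":[0,0,0],"grip":0},
    {"delta_pos":[0.14,0.81,0],"rot":[0,0,0],"grip":0},
    {"delta_pos":[0.14,0.81,0],"rot":[0,0,0],"grip":0},
    {"delta_pos":[0.14,0.81,0],"rot":[0,0,0],"grip":0},
    {"delta_pos":[0.14,0.81,0],"rot":[0,0,0],"grip":0},
    {"delta_pos":[0.14,0.81,0.3],"rot":[0,0,0],"grip":0},
    {"delta_pos":[0.14,0.81,0.7],"rot":[0,0,0],"grip":0},
    {"delta_pos":[0.14,0.81,0.9],"rot":[0,0,0],"grip":0},
    {"delta_pos":[0,0,0.9],"rot":[0,0,0],"grip":0}
  ]
}}

```text
time: 26.43
position: [0.649, 0.0349, 0.2235]
ee_rot: [180.0, 0.1, 15.7]
force: [1.0, -0.6, -0.4]
grip_width: 0.0
grip_force: 0.0
```

Emit:
{"method": "send_rows", "body": {
  "commands": [
    {"delta_pos":[0,0,0.9],"rot":[0,0,0],"grip":0},
    {"delta_pos":[0,0,0.9],"rot":[0,0,0],"grip":0},
    {"delta_pos":[0,0,0.8],"rot":[0,0,0],"grip":0},
    {"delta_pos":[0,0,0.5],"rot":[0,0,0],"grip":0},
    {"delta_pos":[0,0,0],"rot":[0,0,0],"grip":0},
    {"delta_pos":[0,0,0],"rot":[0,0,0],"grip":0},
    {"delta_pos":[0,0,0],"rot":[0,0,0],"grip":0},
    {"delta_pos":[0,0,0],"rot":[0,0,0],"grip":0},
    {"delta_pos":[0,0,0],"rot":[0,0,0],"grip":0},
    {"delta_pos":[0,0,0],"rot":[0,0,0],"grip":0}
  ]
}}

```text
time: 27.27
position: [0.6482, 0.0384, 0.1646]
ee_rot: [180.0, -0.1, 15.9]
force: [-0.5, -0.5, -0.2]
grip_width: 0.0004
grip_force: 0.0
```

```bash
python3 - <<'E'
from h import *
go([.6496,.039,.129]);print(robot.read_state()['force'],robot.read_state()['grip_width'],robot.nose_length)
im=robot.read_camera('scene');cv2.imwrite('pics/s10.png',im);c=cal('scene')
a=cv2.imread('pics/s7.png').astype(int)
# bar end face / plate rows in scene versus expected home height
for h in(.0096,.0145):
    z=.172+h-.025;e=[.5838+.033*np.cos(.28),.1715+.033*np.sin(.28)];print(h,proj(c,[[*e,z+.0204],[*e,z+.0504],[.5838+.0505*.91,.1715+.0505*.3,z],[.5838+.0505*.91,.1715+.0505*.3,z+.0204]]).round(1).tolist())
x=int(proj(c,[.632,.187,.157])[0,0]);print(x,im[225:262,x-3:x+4,1].mean(1).astype(int))
x=int(proj(c,[.6155,.1806,.2])[0,0]);print(x,im[210:250,x-2:x+3,1].mean(1).astype(int))
E
```

```text
pos [0.6482 0.0384 0.1646] rpy [ 1.7998e+02 -5.0000e-02  1.5890e+01] t 27.27 units [ 0.07 -0.01  1.78]
[-0.5078441  -0.53011791 -0.15834651] 0.0004045111089002754 0.022
0.0096 [[422.4, 238.5], [424.9, 225.8], [422.4, 251.9], [424.0, 243.5]]
0.0145 [[422.8, 236.5], [425.3, 223.7], [422.8, 249.9], [424.4, 241.4]]
422 [ 73  57  46  47  47  47  47  48  49  50  51  55  78  92  82  90 104 105
  98  83  62  52  48  49  49  47  51  78 101 101 100 100 100 100  98 107
 145]
424 [103 104 104 103 103 104 104 104 104 104 103 104 103 103 102  95  70  49
  48  49  49  50  50  49  49  47  48  66  87  80  84 104 106  99  86  68
  50  48  48  50]
```

The scene rows (plate's lower edge at 251.5, against 251.9 expected) confirm the lid is home. I'll press the button.

Emit:
{"method": "send_rows", "body": {
  "commands": [
    {"delta_pos":[0.05,0,0.6],"rot":[0,0,0],"grip":0},
    {"delta_pos":[0,0,0.6],"rot":[0,0,0],"grip":0},
    {"delta_pos":[0,0,0.4],"rot":[0,0,0],"grip":0},
    {"delta_pos":[0,0,0.1],"rot":[0,0,0],"grip":0},
    {"delta_pos":[0,0,0.1],"rot":[0,0,0],"grip":0},
    {"delta_pos":[0,0,0.08],"rot":[0,0,0],"grip":0},
    {"delta_pos":[0,0,0.08],"rot":[0,0,0],"grip":0},
    {"delta_pos":[0,0,0.08],"rot":[0,0,0],"grip":0},
    {"delta_pos":[0,0,0],"rot":[0,0,0],"grip":0},
    {"delta_pos":[0,0,0],"rot":[0,0,0],"grip":0}
  ]
}}

```text
time: 28.15
position: [0.6491, 0.0386, 0.1233]
ee_rot: [180.0, -0.0, 15.9]
force: [0.2, 1.4, -0.3]
grip_width: 0.0003
grip_force: 0.0
```

Emit:
{"method": "send_rows", "body": {
  "commands": [
    {"delta_pos":[0,0,0.04],"rot":[0,0,0],"grip":0},
    {"delta_pos":[0,0,0.04],"rot":[0,0,0],"grip":0},
    {"delta_pos":[0,0,0.03],"rot":[0,0,0],"grip":0},
    {"delta_pos":[0,0,0],"rot":[0,0,0],"grip":0},
    {"delta_pos":[0,0,0],"rot":[0,0,0],"grip":0},
    {"delta_pos":[0,0,0],"rot":[0,0,0],"grip":0},
    {"delta_pos":[0,0,0],"rot":[0,0,0],"grip":0},
    {"delta_pos":[0,0,0],"rot":[0,0,0],"grip":0},
    {"delta_pos":[0,0,0],"rot":[0,0,0],"grip":0},
    {"delta_pos":[0,0,0],"rot":[0,0,0],"grip":0}
  ]
}}

```text
time: 28.98
position: [0.649, 0.0387, 0.121]
ee_rot: [180.0, -0.0, 15.9]
force: [-0.8, -0.8, -0.4]
grip_width: 0.0002
grip_force: 0.0
```

```bash
python3 - <<'E'
from h import *
s=robot.read_state();print(s['force'],s['torque'],s['position'])
im=robot.read_camera('scene');cv2.imwrite('pics/s11.png',im);c=cal('scene')
P=[[.6496,.039,z] for z in(.085,.101,.107)]+[[*s['position'][:2],s['position'][2]-.022]];print(proj(c,P).round(1))
a=cv2.imread('pics/s7.png')
u=proj(c,[.6496,.039,.1])[0].astype(int)
for q in(a,im):
    for r in range(u[1]-24,u[1]+14,2): print(r,q[r,u[0]-16:u[0]+18:2,1])
    print()
E
```

```text
[-0.76116059 -0.7790423  -0.4201197 ] [-0.02154039  0.00082346  0.02876618] [0.64902025 0.03865829 0.12101883]
[[344.6 264.9]
 [345.1 259. ]
 [345.2 256.7]
 [345.  259.5]]
235 [107  91 115  80  22  24  22  42 185 182 181  36 187 182  99  90  87]
237 [ 95 109 121  43  22  23  32  57 185 184 118  75 186 185 135  12  17]
239 [ 92 109 119  18  24  57  41  46 135 183  63 141 185 180 100  50  25]
241 [ 98 117  78  17  25  25  21  51  81  89 120 138 126  89  59  25  22]
243 [105 124  35  24  22  32  70  29  78  83  86  86  87  85  35  43  37]
245 [113 121  23  25  23  22  21  54  32  69  73  76  76  40  42  33  22]
247 [117  81  22  24  24  24  23  28  20  29  47  21  41  30  26  23  23]
249 [120  36  23  21  24  24  24  23  23  20  29  25  23  22  24  24  25]
251 [118  16  23  27  22  23  21  24  23  38  21  25  24  25  25  23  21]
253 [78 18 20 24 22 19 21 45 49 51 20 24 23 22 25 22 23]
255 [ 34  24  25  21  29  80 127 160 158 140  33  19  25  26  22  25  22]
257 [ 19  23  20  32 157 140 161 158 157 159 131  79  18  24  25  24  22]
259 [ 21  21  23  83 190  95 117 161 157 144 105 190  43 
[... 946 characters left out ...]
249 [120  37  17   9  15   9  13  65  61  54  74  17  26  22  22  19  13]
251 [97  9 12  9 11 10  8 62 59 62 65 21 22 25 24 22 21]
253 [33  5 10  9 11 10 10 17 27 52 38 25 23 24 25 22 25]
255 [17  7 11  9  6 34 58 70 70 60 13 12 25 22 22 25 21]
257 [ 9 10 10 13 69 76 71 71 70 70 64 31 12 12 22 19 22]
259 [ 7 13 11 38 84 70 70 70 71 70 71 84 16 12 12 13 16]
261 [11  9  8 56 82 75 69 74 74 72 72 84 39  6 11 10  7]
263 [14  4  6 63 83 81 76 74 73 75 82 84 41  8 14 14 11]
265 [13 12  9 43 82 83 82 80 82 81 82 83 29 11 11 13 12]
267 [11  9 14 13 72 84 86 87 85 86 85 68 16 10 10 15 18]
269 [12 10  9  8 12 54 69 79 81 74 65 17 11 13  8  8 38]
271 [48 43 40 31 19  9 13 11 12 10  9  6 17 10  5 11 50]
```

The tips end at about row 252 in the scene picture, above the button at (344,257), so they reach less far than assumed. I'll go on down by feel.

Emit:
{"method": "send_rows", "body": {
  "commands": [
    {"delta_pos":[0,0,0.05],"rot":[0,0,0],"grip":0},
    {"delta_pos":[0,0,0.05],"rot":[0,0,0],"grip":0},
    {"delta_pos":[0,0,0.05],"rot":[0,0,0],"grip":0},
    {"delta_pos":[0,0,0.05],"rot":[0,0,0],"grip":0},
    {"delta_pos":[0,0,0.05],"rot":[0,0,0],"grip":0},
    {"delta_pos":[0,0,0.05],"rot":[0,0,0],"grip":0},
    {"delta_pos":[0,0,0.05],"rot":[0,0,0],"grip":0},
    {"delta_pos":[0,0,0.05],"rot":[0,0,0],"grip":0},
    {"delta_pos":[0,0,0],"rot":[0,0,0],"grip":0},
    {"delta_pos":[0,0,0],"rot":[0,0,0],"grip":0}
  ]
}}

```text
time: 29.87
position: [0.649, 0.0387, 0.1129]
ee_rot: [-180.0, 0.0, 15.9]
force: [-0.7, 0.8, 0.5]
grip_width: 0.0
grip_force: 0.0
```

Emit:
{"method": "send_rows", "body": {
  "commands": [
    {"delta_pos":[0,0,0.04],"rot":[0,0,0],"grip":0},
    {"delta_pos":[0,0,0.04],"rot":[0,0,0],"grip":0},
    {"delta_pos":[0,0,0.04],"rot":[0,0,0],"grip":0},
    {"delta_pos":[0,0,0.04],"rot":[0,0,0],"grip":0},
    {"delta_pos":[0,0,0.04],"rot":[0,0,0],"grip":0},
    {"delta_pos":[0,0,0.04],"rot":[0,0,0],"grip":0},
    {"delta_pos":[0,0,0],"rot":[0,0,0],"grip":0},
    {"delta_pos":[0,0,0],"rot":[0,0,0],"grip":0},
    {"delta_pos":[0,0,0],"rot":[0,0,0],"grip":0},
    {"delta_pos":[0,0,0],"rot":[0,0,0],"grip":0}
  ]
}}

```text
time: 30.7
position: [0.649, 0.0386, 0.1082]
ee_rot: [180.0, -0.0, 15.9]
force: [-0.1, 0.2, -0.0]
grip_width: 0.0001
grip_force: 0.0
```

```bash
python3 - <<'E'
from h import *
s=robot.read_state();print(s['force'],s['torque'],s['position'])
im=robot.read_camera('scene');cv2.imwrite('pics/s12.png',im)
for r in range(235,275,2): print(r,im[r,329:363:2,1])
E
```

```text
[-0.07222493  0.15368683 -0.00333007] [0.03645177 0.01492748 0.03664169] [0.64902718 0.03864161 0.10822218]
235 [46 16 20 12 19 19 21 18 16 84 26 18 20 19 14 17 19]
237 [98 34 14 17 16 21 19 18 20 65 18 20 17 22 14 20 21]
239 [91 98 67 16 20 21 17 19 16 14 20 17 19 20 20 19 19]
241 [ 96 117  77  23  24  24  18  16  22  15  21  18  19  38  33  19  17]
243 [102 122  39  22  20   9  20  33  67  29  44  15  30  87  31  20  14]
245 [109 120  17  24  19  12  16  46  75  38  77  18  36  40  16  15  15]
247 [113  79  19  14  14  12  17  58  75  46  76  13  39  22  11  14   7]
249 [119  35  19  16  14  16  14  64  59  55  69  14  23  21  13  11  11]
251 [96 11 10 12 11 14 16 69 51 62 61 16 21 22 24 23 26]
253 [34  8  9 13  9 12 14 78 45 76 54 18 22 26 27 25 25]
255 [11  9 11 12 12 35 58 76 31 78 44 10 17 22 25 23 23]
257 [ 9 14 13  9 69 73 69 72 50 73 64 32 10 12 20 17 21]
259 [11 14 10 41 84 70 70 72 71 72 71 84 19  9  9 11  9]
261 [11 12  9 56 81 73 70 72 75 70 72 85 38  8 14 10  8]
263 [10 17 10 64 81 79 77 74 73 75 82 84 39 11 12 12  8]
265 [ 9 15  8 42 82 81 81 80 82 81 79 84 27 10 13 13 13]
267 [ 9 11  9 15 72 83 84 87 86 85 86 70 12 10 12 10 20]
269 [ 6  8  9  9 13 53 69 81 80 73 66 14 12  9 13  9 36]
271 [49 43 39 31 17  9  8 12 15  8  7 10 10 10  7  9 49]
273 [56 56 54 56 56 54 48 42 37 27 17 11 10  9  8  9 57]
```

Emit:
{"method": "send_rows", "body": {
  "commands": [
    {"delta_pos":[0,0,0.05],"rot":[0,0,0],"grip":0},
    {"delta_pos":[0,0,0.05],"rot":[0,0,0],"grip":0},
    {"delta_pos":[0,0,0.05],"rot":[0,0,0],"grip":0},
    {"delta_pos":[0,0,0.05],"rot":[0,0,0],"grip":0},
    {"delta_pos":[0,0,0],"rot":[0,0,0],"grip":0},
    {"delta_pos":[0,0,0],"rot":[0,0,0],"grip":0},
    {"delta_pos":[0,0,0],"rot":[0,0,0],"grip":0},
    {"delta_pos":[0,0,0],"rot":[0,0,0],"grip":0},
    {"delta_pos":[0,0,0],"rot":[0,0,0],"grip":0},
    {"delta_pos":[0,0,0],"rot":[0,0,0],"grip":0}
  ]
}}

```text
time: 31.58
position: [0.649, 0.0386, 0.1043]
ee_rot: [180.0, -0.0, 15.9]
force: [-0.9, -0.4, 1.1]
grip_width: 0.0002
grip_force: 0.6
```

Emit:
{"method": "send_rows", "body": {
  "commands": [
    {"delta_pos":[0,0,0.04],"rot":[0,0,0],"grip":0},
    {"delta_pos":[0,0,0.04],"rot":[0,0,0],"grip":0},
    {"delta_pos":[0,0,0.04],"rot":[0,0,0],"grip":0},
    {"delta_pos":[0,0,0.04],"rot":[0,0,0],"grip":0},
    {"delta_pos":[0,0,0],"rot":[0,0,0],"grip":0},
    {"delta_pos":[0,0,0],"rot":[0,0,0],"grip":0},
    {"delta_pos":[0,0,0],"rot":[0,0,0],"grip":0},
    {"delta_pos":[0,0,0],"rot":[0,0,0],"grip":0},
    {"delta_pos":[0,0,0],"rot":[0,0,0],"grip":0},
    {"delta_pos":[0,0,0],"rot":[0,0,0],"grip":0}
  ]
}}

```text
time: 32.42
position: [0.649, 0.0387, 0.101]
ee_rot: [180.0, -0.0, 15.9]
force: [-0.7, -0.2, 2.7]
grip_width: -0.0003
grip_force: 1.4
```

Emit:
{"method": "send_rows", "body": {
  "commands": [
    {"delta_pos":[0,0,0.03],"rot":[0,0,0],"grip":0},
    {"delta_pos":[0,0,0.03],"rot":[0,0,0],"grip":0},
    {"delta_pos":[0,0,0.03],"rot":[0,0,0],"grip":0},
    {"delta_pos":[0,0,0.03],"rot":[0,0,0],"grip":0},
    {"delta_pos":[0,0,0.03],"rot":[0,0,0],"grip":0},
    {"delta_pos":[0,0,0],"rot":[0,0,0],"grip":0},
    {"delta_pos":[0,0,0],"rot":[0,0,0],"grip":0},
    {"delta_pos":[0,0,0],"rot":[0,0,0],"grip":0},
    {"delta_pos":[0,0,0],"rot":[0,0,0],"grip":0},
    {"delta_pos":[0,0,0],"rot":[0,0,0],"grip":0}
  ]
}}

```text
time: 33.25
position: [0.6491, 0.0386, 0.0986]
ee_rot: [180.0, -0.0, 15.9]
force: [-3.1, -0.2, 7.5]
grip_width: 0.0001
grip_force: 3.7
```

Emit:
{"method": "send_rows", "body": {
  "commands": [
    {"delta_pos":[0,0,0.03],"rot":[0,0,0],"grip":0},
    {"delta_pos":[0,0,0.03],"rot":[0,0,0],"grip":0},
    {"delta_pos":[0,0,0],"rot":[0,0,0],"grip":0},
    {"delta_pos":[0,0,0],"rot":[0,0,0],"grip":0},
    {"delta_pos":[0,0,0],"rot":[0,0,0],"grip":0},
    {"delta_pos":[0,0,0],"rot":[0,0,0],"grip":0},
    {"delta_pos":[0,0,0],"rot":[0,0,0],"grip":0},
    {"delta_pos":[0,0,0],"rot":[0,0,0],"grip":0},
    {"delta_pos":[0,0,0],"rot":[0,0,0],"grip":0},
    {"delta_pos":[0,0,0],"rot":[0,0,0],"grip":0}
  ]
}}

```text
time: 34.08
position: [0.6491, 0.0386, 0.0985]
ee_rot: [180.0, -0.0, 15.9]
force: [-5.7, 0.6, 13.5]
grip_width: 0.0002
grip_force: 7.1
```

It hits a hard stop at z .0985 after about 6 mm of spring travel, so the button is fully down. I'll let go and rise.

Emit:
{"method": "send_rows", "body": {
  "commands": [
    {"delta_pos":[0,0,-0.2],"rot":[0,0,0],"grip":0},
    {"delta_pos":[0,0,-0.5],"rot":[0,0,0],"grip":0},
    {"delta_pos":[0,0,-1],"rot":[0,0,0],"grip":0},
    {"delta_pos":[0,0,-1],"rot":[0,0,0],"grip":0},
    {"delta_pos":[0,0,-1],"rot":[0,0,0],"grip":0},
    {"delta_pos":[0,0,-1],"rot":[0,0,0],"grip":0},
    {"delta_pos":[0,0,-1],"rot":[0,0,0],"grip":0},
    {"delta_pos":[0,0,-1],"rot":[0,0,0],"grip":0},
    {"delta_pos":[0,0,0],"rot":[0,0,0],"grip":0},
    {"delta_pos":[0,0,0],"rot":[0,0,0],"grip":0}
  ]
}}

```text
time: 34.92
position: [0.6492, 0.0386, 0.2313]
ee_rot: [180.0, -0.1, 15.9]
force: [0.7, 0.6, -0.8]
grip_width: -0.0002
grip_force: 0.0
```

```bash
python3 - <<'E'
from h import *
s=robot.read_state();print(s['force'],s['position'])
im=robot.read_camera('scene')
for r in range(251,273,2): print(r,im[r,329:363:2,1])
print(im[225:262,419:426,1].mean(1).astype(int))
a=cv2.imread('pics/scene0.png').astype(int);print('goblet diff',abs(a[215:285,190:240]-im[215:285,190:240]).mean())
print(robot.sign_off())
E
```

```text
[ 0.71810175  0.56675035 -0.76183449] [0.64921608 0.03864331 0.2313345 ]
251 [119  19  25  13  14  10  14   9  17  41  21  26  24  25  25  26  25]
253 [80 10 12 13 13  6 13 19 32 53 22 25 24 25 24 25 24]
255 [16  6 11  9 11 34 60 73 70 61 22 23 26 25 25 21 24]
257 [10 13  8 14 71 75 70 73 74 73 66 33 10 20 23 24 22]
259 [10 11 11 41 85 70 72 73 72 72 74 85 19  9 14 21 23]
261 [12 10 11 60 83 75 72 76 75 75 74 85 42  5  9 10 10]
263 [12 11  8 66 85 82 77 78 76 79 83 84 43  7  8  8 13]
265 [12  8  7 45 84 84 82 84 82 82 83 85 31  8  9 11 17]
267 [14 13  8 11 74 86 87 87 86 88 87 72 10 12 13  9 22]
269 [ 9  9  7  6 12 56 72 83 81 75 66 13 12 12 13  9 35]
271 [52 45 42 30 19 12 10 13 15 12  7 14 14 12 12 11 53]
[ 73  59  47  46  47  48  48  50  49  50  52  56  79  93  84  91 106 106
 100  84  63  52  50  49  49  48  52  80 101 102 102 102 102 101 100 108
 147]
goblet diff 4.2272380952380955
the job is handed in; nothing more can be done
None
```

I handed the job in at about 35 s: by my measurements the lid is home, level and snug (about 0.4 N m), and the start button was pressed to its stop and sprang back. The goblet looks undisturbed; the hand-in gave no verdict, and the fingers slipped off the bar once while tightening, so I gripped it again.

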